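# Turn the carrier end for end under the glue head

## Robot

A 6-joint arm with a two-finger parallel gripper is mounted at the origin on the work surface. World frame = base frame: x ahead of the robot, y to its left, z up, the work surface at z = 0. Lengths are in mm, angles in rad, forces in N, time in s.
With the tool pointing down it reaches from about 275 to 750 mm from the base axis. Payload 10.2 kg.
Tool frame: the origin (TCP) lies between the finger pads; the fingertips stand robot.tip_extent ahead of it and the grasp point (between the pads) lies 8 mm behind it (robot.tip_extent is the distance from the TCP to the fingertips, in mm); y points along the fingers, z is the direction in which the jaws open and shut, and the axes are right-handed (so a half turn about y gives the same grasp; the last joint's range is limited). The gripper opens to 88 mm and grips with 3 to 60 N. Pads are 18 mm wide; open, the fingers measure 123 mm over their backs; the gripper's body (75 mm by 187 mm) begins 45 mm behind the grasp point.
Start: joints at [-1.525, 0.313, 1.498, -0, 1.331, -0.223], TCP at [139.413, -506.157, 225.72] pointing down, gripper open.
Joint ranges: [-2.94, 2.94], [-0.97, 2.17], [0.19, 2.56], [-1.23, 4.37], [0.02, 3.11], [-2.88, 2.88]. Speed limits (rad/s): [2.39, 2.39, 3.01, 3.14, 3.14, 3.14].

## Interface

Orientations are given as a unit quaternion [w, x, y, z].
In Python, from plant import robot gives the robot as it stands. Calls block until the motion is done:
- robot.move_to(position, orientation): joint-space move of the TCP to a pose.
- robot.line_to(position, ori=None, feed=150): straight line of the TCP; ori=None keeps the orientation; feed is the mean speed in mm/s.
- robot.move_joints(angles): joint-space move.
- robot.grip(opening): opening from 0.0 (shut) to 1.0 (fully open); the grip force is fixed at half the most; returns when the fingers have stopped.
- robot.hold(seconds).
- robot.solve_ik(position, orientation): joint angles nearest the present ones, or None.
- robot.state(): the state.
- robot.grab_frame(name): name is "scene" or "top"; returns the picture (384x512x3 uint8, red, green, blue); there is no depth.
- robot.camera_model(name): a dict with "mtx" (3x3 intrinsics, pixels), "world_to_cam" (4x4, takes a point from world to camera coordinates). Camera axes: x right, y down, z forward; pixel columns grow to the right and rows downward; lengths in mm; the calibration is good to about 2 mm. A picture is of the moment at which its call begins. camera_model takes no time and is no camera call.
A pose or a line that the arm cannot do raises robot.PlanningError and nothing moves.
- robot.finish_job(): hands the job in, once; it reports no verdict.
Trained networks look in the newest picture that a camera, given by its name, has taken for a name from the list of things; names that differ only in an ending like _2 or _b are one class to them, and where a whole thing is asked for, a point or a joint stands for the part that bears it (a point fixed in the world has none). Each returns a list of dicts, best first, with "confidence" (0 to 1); they miss things now and then, are a little off and sometimes report something else, mostly with a low value. They report only what shows in the picture. A call takes as long as a camera call. They do not tell look-alikes from the thing itself.
- robot.recognise(thing, camera): "bbox" ([left, top, right, bottom] in pixels, round what is visible of it).
- robot.outline_of(thing, camera): "pixels" (384x512 bool, what is visible of it) and "bbox" ([left, top, right, bottom] in pixels, round what is visible of it).
- robot.mark_of(thing, camera): "at" ([column, row] in pixels: a listed point, or the origin of a listed thing).
The state is a dict: "t": time; "qpos": joint angles; "joint_velocities": joint speeds; "tau": joint torques, N m; "tcp_pos": TCP position; "eef_rot": TCP orientation; "wrist_force": force on the tool from outside, world axes, zero at the start; "moment": the same for the moment, N m; "grip_width": opening from 0.0 (shut) to 1.0 (fully open).
Only numpy, scipy, OpenCV 4.12 (cv2) and the standard library are available. Lean on these libraries where they do the work, as an engineer would, in place of code of your own. Each camera call takes 0.05 s, during which the arm holds its last target.

## Task

The white end of the carrier board has had its glue: turn the board end for end, keeping it flat on the plank so that the cover lying on it stays in its pocket, and push it home again under the glue head, blue end now against the end stop and its long side against the guide rail. Do not bump the glue head or its stand, do not ram the board into the stop or rail, and leave the other things on the table where they are.

Things in the scene. Friction and masses are not known exactly. Their poses are not given: they have to be found in the camera images.
- station: fixed guides on the brown plank (plank top z = 0.010). Origin: inner corner on the plank where rail and stop faces meet. Guide rail: aluminium, 22 mm high, 8 thick, face at x = 0, from y = 0 to -260 mm; the board lies on its -x side. End stop: steel bar, 20 mm high, 16 thick, face at y = 0, x = -95 to -5 mm; the board comes to it from -y. x points away from the robot, y to its left, nearly
- applicator: glue head and stand fixed to the station, same origin and axes; not to be touched. Head 74 (x) by 80 (y) mm centred at x = -48, y = -40, over the board's place at the stop: nozzle tips 40 mm above the plank, top 130 mm (clamp and pipe to 172). Cross bar 18 mm thick, 146 mm up, along x at y = -40 from x = -125 to the post at x = 100 (241 mm tall; base plate x 42 to 142, y -115 to 35 mm)
- carrier: loose plywood carrier board, 96 (x) by 260 mm (y), too wide to grasp across, about 0.55 kg, sliding on two glides (a few N). Origin: centre of its underside. Plate from 3 to 18 mm above the plank; bars across it at y = 62 and -62 mm, 10 mm wide, tops 26 mm up, white at the +y end, blue at the -y end; side battens between them 23 mm high complete the cover's pocket
- white_end (a point): middle of the carrier's white end face, at its underside (carrier y = +130 mm)
- blue_end (a point): middle of the carrier's blue end face, at its underside (carrier y = -130 mm)
- white_hole (a point): centre of the round 50 mm finger hole through the plate at the white end (carrier y = +94 mm), at the plate's top, 18 mm above the plank
- blue_hole (a point): centre of the round 50 mm finger hole through the plate at the blue end (carrier y = -94 mm), at the plate's top, 18 mm above the plank
- cover: loose rigid greyboard cover 78 by 108 by 5 mm, 50 g, lying in the carrier's pocket. Origin: centre of its underside, 18 mm above the plank
- bottle: clear glass bottle, 84 mm in diameter, 210 mm tall, standing on the plank beyond the rail; leave alone. Origin: centre of its foot
- screwdriver: screwdriver with yellow handle lying on the right of the plank; leave alone
- wrench: steel wrench lying on the right of the plank; leave alone
- tape: yellow tape roll, 100 mm across, 25 mm high, lying on the right of the plank; leave alone
- tin: metal tin 74 mm in diameter, 100 mm tall, on the left of the plank; leave alone
- module: spare brass glue module 30 by 66 by 44 mm on the left of the plank; leave alone
- brush: brush lying on the left of the plank; leave alone
Things that resemble listed ones, but are neither listed nor needed, are in the scene too. Of the things that look like the cover, the smallest one is meant.

How it is judged (in metres and radians):
On the way, in this order (a step that is already met when the one before it is completed fails the run):
1. the carrier's white end is drawn out from the stop (y of white_end in the frame of station below -0.09 m), for 0.1 s.
2. the carrier is turned round: its blue end is now the one nearer the stop (y of white_end in the frame of station below -0.22 m and y of blue_end in the frame of station above -0.16 m), for 0.1 s.
At the end, for the whole second after the job is handed in: the carrier lies flat and still on the plank, blue end within 4 mm of the end stop, its long side within 4 mm of the guide rail at both ends, and the cover lies flat in its pocket (y of blue_end in the frame of station above -0.004 m and x of blue_end in the frame of station between -0.052 and -0.045 m and x of white_end in the frame of station between -0.052 and -0.045 m and y of white_end in the frame of station below -0.25 m and angle between carrier's own z axis and vertical below 0.02 rad and height (world z) of carrier below 0.013 m and z of cover in the frame of carrier between 0.015 and 0.0205 m and horizontal distance between cover and carrier below 0.008 m and linear speed of carrier below 0.005 m/s); the robot touches nothing.
It fails at once if the glue head or its stand is touched (over 2 N) (contact force between anything else and applicator above 2 N).
It fails at once if the carrier is lifted or tipped (over 10 mm or 0.12 rad) (height (world z) of carrier above 0.02 m or angle between carrier's own z axis and vertical above 0.12 rad).
It fails at once if the carrier is rammed into the rail or stop (over 50 N) (contact force between carrier and station above 50 N).
It fails at once if one of the other things is moved by more than 20 mm (distance of any of bottle, screwdriver, wrench, tape, tin, module, brush from where it was at the start of the episode above 0.02 m).
It also fails if it takes over 72 s, if anything falls off the work surface, if the arm or the gripper's body presses on something with over 40 N, if the wrist force passes 120 N, or if a joint passes its speed limit or range.

## Working session

There is one attempt and no reset: what is moved stays moved. The work goes in short steps, each a Python script; the robot and the scene stay as the last script left them, time stands still between calls to the robot, and variables do not carry over. Pictures are saved under pics/ and viewed, and the job is handed in when it is done.

```bash
ls; mkdir -p pics; python3 - <<'E'
from plant import robot
import cv2
s=robot.state();print({k:(v if not hasattr(v,'round') else v) for k,v in s.items()},robot.tip_extent)
for n in("scene","top"):
    im=robot.grab_frame(n);cv2.imwrite(f"pics/{n}0.png",cv2.resize(im[:,:,::-1],(800,600)))
    m=robot.camera_model(n);print(n,m)
for n in("scene","top"):
  for k in("carrier","white_end","blue_end","white_hole","blue_hole","cover","station","applicator"):
    print(n,k,[(round(d["confidence"],2),[round(float(a),1) for a in d["at"]]) for d in robot.mark_of(k,n)])
E
```

```text
pics
{'t': 0.0, 'qpos': array([-1.52540211e+00,  3.13417344e-01,  1.49842900e+00,  2.72136585e-06,
        1.33100070e+00, -2.23363353e-01]), 'joint_velocities': array([-1.07580013e-04, -4.61230837e-04, -7.72667165e-05,  1.42978890e-03,
        2.23878135e-03, -6.74708839e-04]), 'tau': array([ 2.09401922e-03, -4.02209759e+01, -2.52267730e+01,  6.95884740e-02,
        3.52496922e-02, -7.89161436e-05]), 'tcp_pos': array([ 139.4005781 , -505.88315938,  225.18083189]), 'eef_rot': array([ 0.09477453, -0.09469385,  0.70117359, -0.70029027]), 'wrist_force': array([ 0.43241114, -0.26820817, -0.37584735]), 'moment': array([-0.01015208,  0.01161619, -0.01006368]), 'grip_width': 0.9982456834230541} 11.0
scene {'mtx': array([[350.97383794,   0.        , 256.35962487],
       [  0.        , 350.97383794, 186.87025149],
       [  0.        ,   0.        ,   1.        ]]), 'world_to_cam': array([[-7.69039946e-01,  6.39193058e-01,  3.12981543e-03,
         3.94005127e+02],
       [ 5.45116710e-01,  6.58394058e-01, -5.19003888e-01,
        -2.25053507e+02],
       [-3.33804335e-01, -3.97428607e-01, -
[... 819 characters left out ...]
)]
scene white_hole []
scene blue_hole [(0.87, [216.8, 181.0])]
scene cover [(0.89, [391.6, 206.4]), (0.65, [236.6, 200.9]), (0.65, [271.7, 101.4]), (0.44, [162.1, 222.4]), (0.31, [342.7, 317.3])]
scene station [(0.71, [247.0, 250.7])]
scene applicator [(0.9, [246.3, 252.9])]
top carrier [(0.88, [260.2, 180.0])]
top white_end [(0.66, [222.0, 173.7]), (0.66, [258.8, 174.3])]
top blue_end [(0.61, [296.3, 174.8]), (0.25, [132.3, 145.8])]
top white_hole [(0.96, [227.3, 174.2])]
top blue_hole [(0.93, [285.9, 175.8])]
top cover [(0.9, [336.7, 285.6]), (0.79, [168.7, 281.5]), (0.72, [260.0, 173.1]), (0.38, [256.8, 176.7])]
top station [(0.79, [215.4, 157.2])]
top applicator [(0.97, [213.9, 156.2])]
```

View pics/scene0.png

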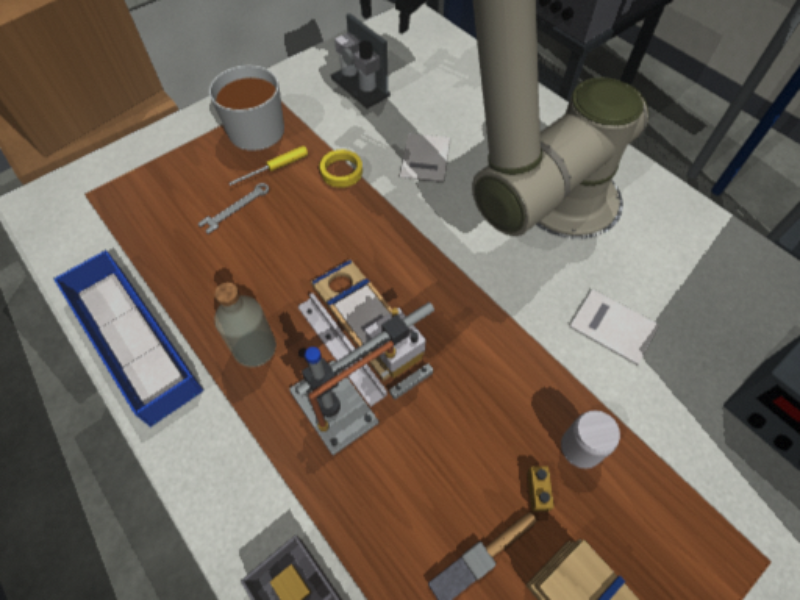

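View pics/top0.png

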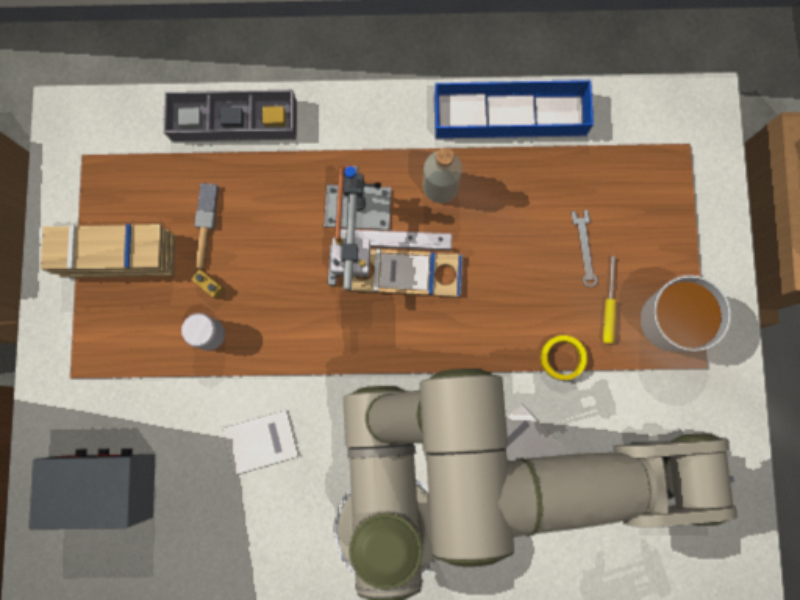

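The scene view shows the carrier under the glue head, with its blue bar and hole at about (335,285) of 800x600. The top view shows it at (350–465, 250–297) with the blue end on the right. Look-alikes for the carrier are the stack of boards at top (105,250) and scene (590,580). Look-alikes for the cover are the white sheets at top (262,440), the one near (520,425), the sheets in the blue tray at (515,108), and the one in the pocket at (403,272). I choose the board at the stop and the cover in its pocket. Next I'll check a close crop and measure.

```bash
cat > h.py <<'E'
import numpy as np, cv2
from plant import robot
def proj(P,n):
    m=robot.camera_model(n);P=np.atleast_2d(P);c=P@m["world_to_cam"][:3,:3].T+m["world_to_cam"][:3,3]
    u=c@m["mtx"].T;return u[:,:2]/u[:,2:]
def unproj(uv,z,n):
    m=robot.camera_model(n);R=m["world_to_cam"][:3,:3];t=m["world_to_cam"][:3,3]
    d=R.T@np.linalg.inv(m["mtx"])@np.array([uv[0],uv[1],1.]);o=-R.T@t
    return o+d*(z-o[2])/d[2]
def rect(im,n,z,x0,x1,y0,y1,s):
    # output: col -> decreasing y, row -> decreasing x
    W=int((y1-y0)*s);H=int((x1-x0)*s)
    src=np.array([[x1,y1,z],[x1,y0,z],[x0,y0,z],[x0,y1,z]],float)
    M=cv2.getPerspectiveTransform(proj(src,n).astype(np.float32),np.float32([[0,0],[W,0],[W,H],[0,H]]))
    return cv2.warpPerspective(im,M,(W,H),flags=cv2.INTER_CUBIC)
E
python3 - <<'E'
from h import *
im=robot.grab_frame("top");im2=robot.grab_frame("scene")
for k,z in(("white_hole",28),("blue_hole",28),("cover",28),("white_end",10),("blue_end",10),("station",10),("carrier",10),("applicator",10)):
    for n in("top","scene"):
        print(k,n,[(round(d["confidence"],2),unproj(d["at"],z,n).round(0)[:2]) for d in robot.mark_of(k,n)])
for k in("bottle","tape","screwdriver","wrench"):
    for d in robot.recognise(k,"top")[:1]:
        b=d["bbox"];print(k,unproj(b[:2],10,"top").round()[:2],unproj(b[2:],10,"top").round()[:2])
cv2.imwrite("pics/r1.png",rect(im,"top",28,480,780,-250,150,2)[:,:,::-1])
cv2.imwrite("pics/r2.png",rect(im2,"scene",28,480,780,-250,150,2)[:,:,::-1])
E
```

```text
white_hole top [(0.75, array([572.,  64.]))]
white_hole scene [(0.62, array([584.,  50.]))]
blue_hole top [(0.57, array([ 553., -135.]))]
blue_hole scene [(0.72, array([ 558., -138.]))]
cover top [(0.96, array([ 186., -302.])), (0.62, array([189., 276.])), (0.6, array([566., -33.]))]
cover scene [(0.78, array([566., -40.])), (0.75, array([ 199., -282.])), (0.65, array([208., 283.]))]
white_end top [(0.62, array([572.,  80.]))]
white_end scene [(0.61, array([572.,  91.])), (0.24, array([559., 417.]))]
blue_end top [(0.77, array([ 569., -183.]))]
blue_end scene [(0.95, array([ 551., -164.]))]
station top [(0.8, array([642., 110.])), (0.59, array([ 770., -128.]))]
station scene [(0.91, array([637., 110.]))]
carrier top [(0.69, array([575., -45.]))]
carrier scene [(0.73, array([ 625., -447.])), (0.66, array([573., -40.])), (0.55, array([564., 407.]))]
applicator top [(0.98, array([640., 122.]))]
applicator scene [(0.96, array([636., 102.])), (0.7, array([561., 412.])), (0.23, array([ 376., -389.]))]
bottle [867. -87.] [ 723. -181.]
tape [ 421. -344.] [ 314. -451.]
screwdriver [622.  92.] [ 509. -188.]
wrench [ 705. -418.] [ 532. -481.]
```

View pics/r1.png

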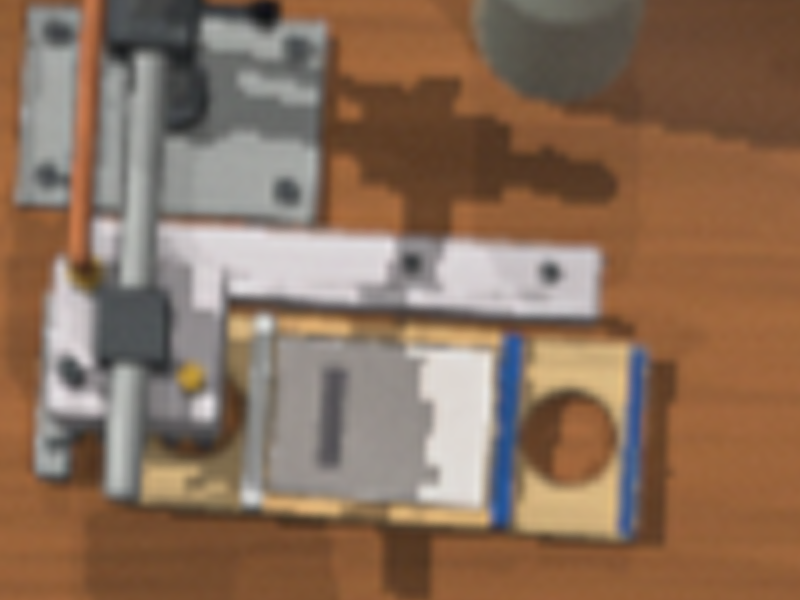

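View pics/r2.png

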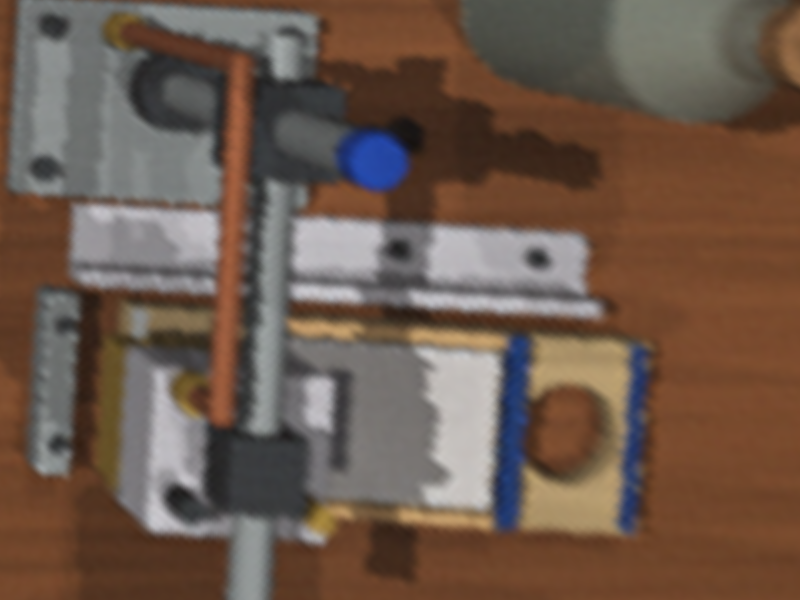

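```bash
cat >> h.py <<'E'
def T(pose,P):
    x,y,a=pose;P=np.atleast_2d(np.array(P,float));c,s=np.cos(a),np.sin(a)
    return np.c_[x+c*P[:,0]-s*P[:,1],y+s*P[:,0]+c*P[:,1],10+P[:,2]]
def over(im,n,items,x0,y0,w,h,k,fn):
    big=cv2.resize(im[y0:y0+h,x0:x0+w,::-1],None,fx=k,fy=k,interpolation=cv2.INTER_CUBIC)
    for pose,P,col in items:
        uv=(proj(T(pose,P),n)-[x0,y0]+.5)*k
        cv2.polylines(big,[np.round(uv*8).astype(np.int32).reshape(-1,1,2)],False,col,1,cv2.LINE_AA,3)
    cv2.imwrite(fn,big)
def box(x0,x1,y0,y1,z):return [[x0,y0,z],[x1,y0,z],[x1,y1,z],[x0,y1,z],[x0,y0,z]]
def circ(cy,r=25,z=18):
    t=np.linspace(0,2*np.pi,40);return np.c_[r*np.cos(t),cy+r*np.sin(t),0*t+z]
def items(st,ca):
    g=(0,255,0);r=(0,0,255);L=[]
    L+=[(st,[[0,0,22],[0,-260,22],[8,-260,22]],g),(st,[[0,-150,0],[0,-260,0]],(255,255,0)),(st,box(-95,-5,0,16,20),g),(st,[[42,-115,0],[142,-115,0],[142,35,0],[42,35,0],[42,-115,0]],g)]
    L+=[(ca,box(-48,48,-130,130,18),r),(ca,circ(-94),r),(ca,circ(94),r),(ca,box(-48,48,57,67,26),(255,0,255)),(ca,box(-48,48,-67,-57,26),(255,0,255))]
    return L
E
cat > ov.py <<'E'
from h import *
import sys
st=(641,109.5,-0.056);ca=(572,-40,-0.068)
for n,(x0,y0,w,h) in(("top",(200,100,110,100)),("scene",(170,150,130,140))):
    im=robot.grab_frame(n);over(im,n,items(st,ca),x0,y0,w,h,6 if n=="top" else 4,f"pics/ov_{n}{sys.argv[1]}.png")
E
python3 ov.py 1
```

```text
(no output)
```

View pics/ov_top1.png

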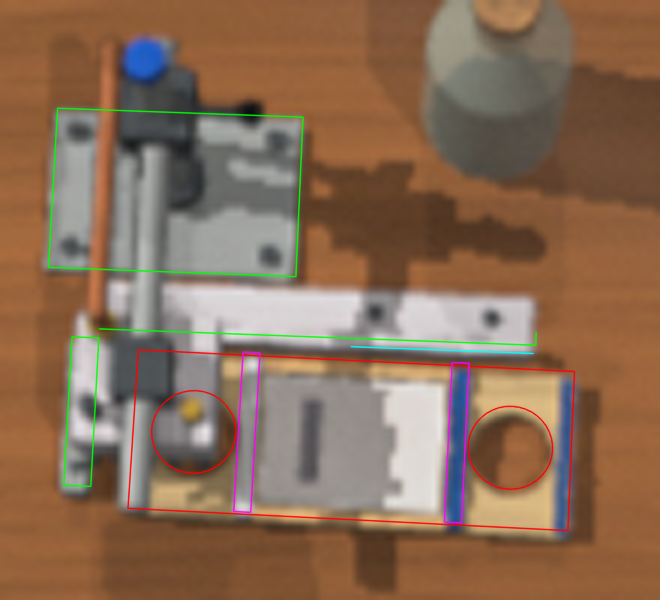

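View pics/ov_scene1.png

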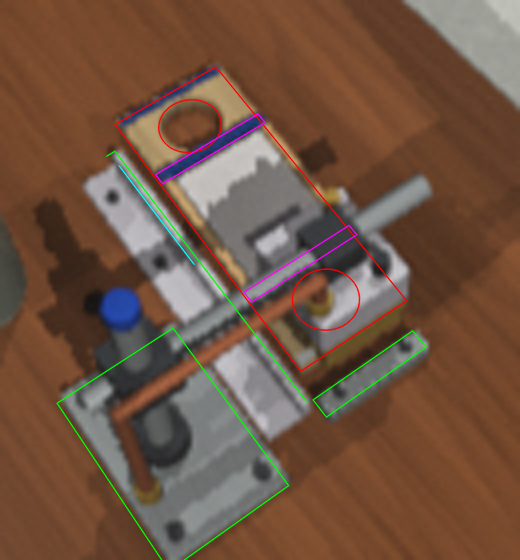

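The wireframes agree with both pictures to 1–2 mm: station (641, 109.5, yaw −0.056) and carrier (571, −40, yaw −0.068). The plan is to pinch the web between blue hole and end face, pull clear, and turn clockwise about (505, −240). I'd then regrip at the white end and push home. I'll check the IK along that path first.

```bash
cat >> h.py <<'E'
from scipy.spatial.transform import Rotation as Ro
def ori(zang):
    # tool y down, tool z horizontal at angle zang
    z=np.array([np.cos(zang),np.sin(zang),0]);y=np.array([0,0,-1.]);x=np.cross(y,z)
    q=Ro.from_matrix(np.c_[x,y,z]).as_quat();return np.array([q[3],q[0],q[1],q[2]])
def pt(pose,p):return T(pose,[[p[0],p[1],0]])[0][:2]
E
python3 - <<'E'
from h import *
s=robot.state();q=s["eef_rot"];print(Ro.from_quat([q[1],q[2],q[3],q[0]]).as_matrix().round(2))
ca=(571,-40,-0.068);C=(505,-240)
for off in(np.pi/2,-np.pi/2):
  for sgn in(-1,1):
    out=[]
    for i in range(0,13,2):
        c=(*C,ca[2]+sgn*np.pi*i/12)
        p=pt(c,(0,-124.5));j=robot.solve_ik([*p,25],ori(c[2]+off))
        out.append(None if j is None else np.round(j,2).tolist())
    print(off,sgn,*out,sep="\n")
E
```

```text
[[-0.96 -0.    0.27]
 [-0.27  0.   -0.96]
 [ 0.   -1.   -0.  ]]
1.5707963267948966
-1
[-0.82, 0.72, 1.41, -0.0, 1.01, -2.33]
[-0.88, 0.61, 1.62, -0.0, 0.91, -1.86]
[-0.88, 0.51, 1.81, -0.0, 0.82, -1.34]
[-0.81, 0.43, 1.95, -0.0, 0.76, -0.74]
[-0.67, 0.42, 1.97, -0.0, 0.75, -0.08]
[-0.53, 0.47, 1.88, -0.0, 0.79, 0.59]
[-0.44, 0.56, 1.71, -0.0, 0.87, 1.19]
1.5707963267948966
1
[-0.82, 0.72, 1.41, -0.0, 1.01, -2.33]
[-0.74, 0.81, 1.25, -0.0, 1.09, -2.76]
None
[-0.55, 0.84, 1.19, -0.0, 1.12, 2.66]
[-0.47, 0.77, 1.31, -0.0, 1.06, 2.21]
[-0.43, 0.67, 1.5, -0.0, 0.97, 1.73]
[-0.44, 0.56, 1.71, -0.0, 0.87, 1.19]
-1.5707963267948966
-1
[-0.82, 0.72, 1.41, -0.0, 1.01, 0.82]
[-0.88, 0.61, 1.62, -0.0, 0.91, 1.28]
[-0.88, 0.51, 1.81, -0.0, 0.82, 1.8]
[-0.81, 0.43, 1.95, -0.0, 0.76, 2.4]
None
[-0.53, 0.47, 1.88, -0.0, 0.79, -2.55]
[-0.44, 0.56, 1.71, -0.0, 0.87, -1.95]
-1.5707963267948966
1
[-0.82, 0.72, 1.41, -0.0, 1.01, 0.82]
[-0.74, 0.81, 1.25, -0.0, 1.09, 0.38]
[-0.64, 0.85, 1.16, -0.0, 1.13, -0.05]
[-0.55, 0.84, 1.19, -0.0, 1.12, -0.48]
[-0.47, 0.77, 1.31, -0.0, 1.06, -0.93]
[-0.43, 0.67, 1.5, -0.0, 0.97, -1.41]
[-0.44, 0.56, 1.71, -0.0, 0.87, -1.95]
```

```bash
python3 - <<'E'
from h import *
ca=(571,-40,-0.068)
p=pt(ca,(0,-124.5));o=ori(ca[2]+np.pi/2)
robot.grip(0.36)
robot.move_to([*p,150],o)
robot.line_to([*p,50],feed=150)
im=robot.grab_frame("top");over(im,"top",[],200,100,110,100,6,"pics/ap1.png")
im=robot.grab_frame("scene");over(im,"scene",[],150,110,130,140,4,"pics/ap2.png")
s=robot.state();print(s["t"],s["tcp_pos"],s["wrist_force"],s["qpos"],s["grip_width"])
E
```

```text
5.9333 [ 563.09987258 -164.5464596    51.14702136] [0.24005947 0.52213425 0.42219717] [-4.83863417e-01  6.29302779e-01  1.50122007e+00 -7.83275915e-06
  1.00898788e+00 -1.98655060e+00] 0.36117533706678306
```

View pics/ap1.png

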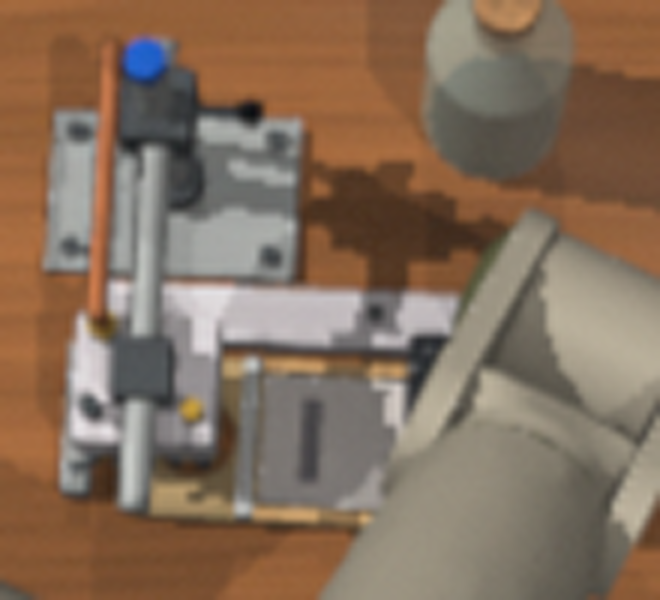

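View pics/ap2.png

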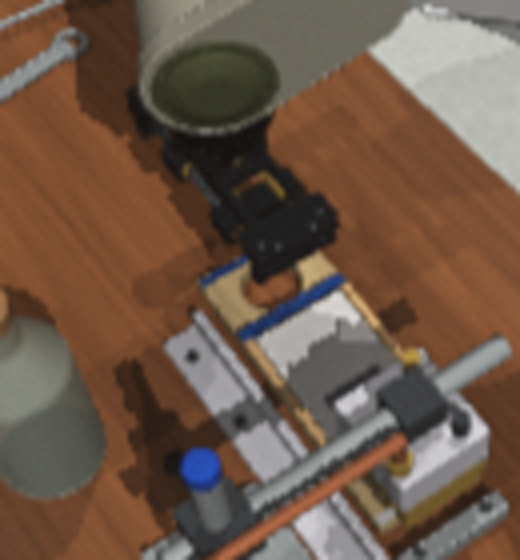

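The inner finger stands over the blue hole (scene crop about (265,270)) and the body is well clear of the glue head. I'll go down and grip.

```bash
python3 - <<'E'
from h import *
ca=(571,-40,-0.068)
p=pt(ca,(0,-124.5))
def st(l):
    s=robot.state();print(l,round(s["t"],2),s["tcp_pos"].round(1),s["wrist_force"].round(1),s["moment"].round(2),round(s["grip_width"]*88,1))
robot.line_to([*p,34],feed=80);st("34")
if np.linalg.norm(robot.state()["wrist_force"])<8:
    robot.line_to([*p,25],feed=40);st("25")
    robot.grip(0.0);st("grip")
E
```

```text
34 6.28 [ 562.3 -164.1   33.4] [-0.3  0.3 -0.2] [ 0.05 -0.12  0.04] 31.5
25 6.66 [ 562.5 -164.1   24.8] [ 0.5 -0.7  0.6] [ 0.09 -0.18 -0.05] 31.9
grip 7.26 [ 562.5 -164.2   25. ] [ 0.9  0.  -0. ] [ 0.04 -0.13 -0.01] 0.7
```

The grip closed to 0.7 mm, so it caught nothing. I'll look.

```bash
python3 - <<'E'
from h import *
im=robot.grab_frame("scene");over(im,"scene",items((641,109.5,-0.056),(571,-40,-0.068)),160,110,120,120,5,"pics/g2.png")
q=robot.state()["eef_rot"];print(Ro.from_quat([q[1],q[2],q[3],q[0]]).as_matrix().round(2))
E
```

```text
[[ 1.   -0.    0.07]
 [-0.07 -0.    1.  ]
 [-0.   -1.   -0.  ]]
```

View pics/g2.png

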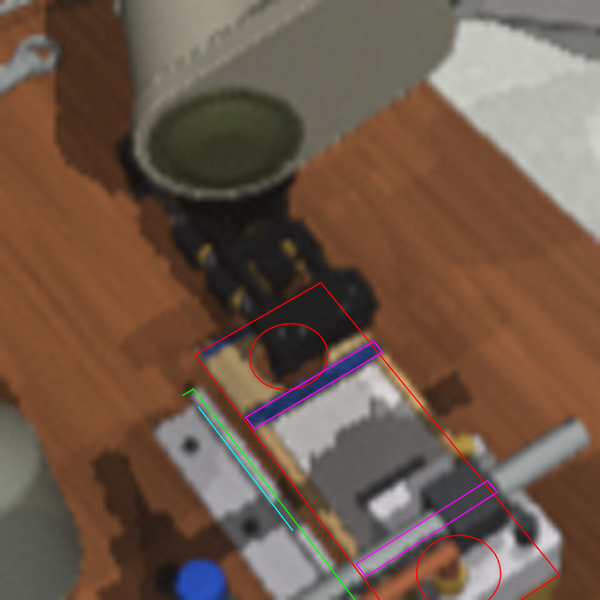

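```bash
python3 - <<'E'
from h import *
def st(l):
    s=robot.state();print(l,round(s["t"],2),s["tcp_pos"].round(1),s["wrist_force"].round(1),s["moment"].round(2),round(s["grip_width"]*88,1))
st("now");print(proj([[562.5,-164.2,25],[562.5,-164.2,14],[562.5,-164.2,28]],"scene"))
robot.hold(0.2);st("h")
p=robot.state()["tcp_pos"]
for k in range(1,5):
    robot.line_to([562.5,-164.2-2*k,25],feed=20);st(k)
im=robot.grab_frame("scene");over(im,"scene",[],190,150,60,60,10,"pics/g3.png")
E
```

```text
now 7.31 [ 562.5 -164.2   25. ] [ 1.4 -0.   0.2] [-0.02 -0.23  0.05] 0.3
[[212.17429064 174.70140285]
 [212.52537539 176.54500634]
 [212.07753245 174.19330976]]
h 7.51 [ 562.5 -164.2   25. ] [ 0.6 -0.2 -0. ] [ 0.02 -0.16  0.  ] 0.2
1 7.76 [ 562.5 -166.4   25. ] [ 0.3 -0.5  0.1] [ 0.11 -0.17 -0.04] 0.2
2 8.01 [ 562.5 -168.4   25. ] [ 0.2 -0.1  0.4] [ 0.07 -0.09  0.01] 0.1
3 8.26 [ 562.5 -170.3   25. ] [-0.1  0.1  1.2] [ 0.04 -0.08 -0.04] 0.5
4 8.51 [ 562.5 -172.3   25. ] [-1.   0.3 -0.4] [ 0.06 -0.17 -0.02] 0.2
```

View pics/g3.png

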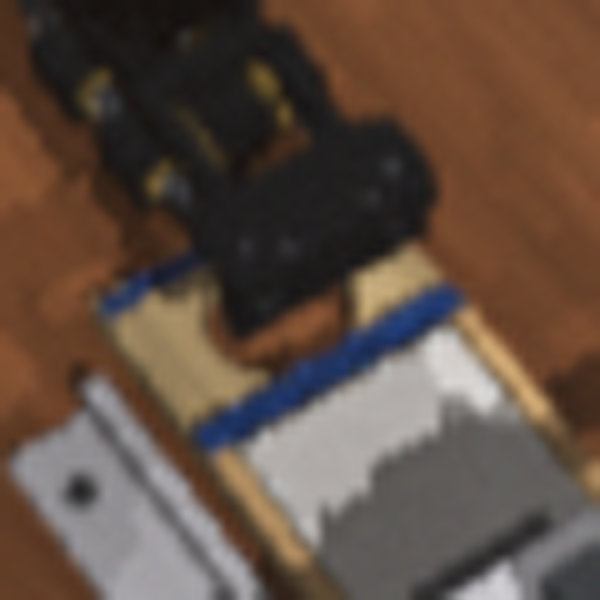

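```bash
python3 - <<'E'
from h import *
def st(l):
    s=robot.state();print(l,round(s["t"],2),s["tcp_pos"].round(1),s["wrist_force"].round(1),s["moment"].round(2),round(s["grip_width"]*88,1));return s
for k in range(1,9):
    robot.line_to([562.5+.06*5*k,-172.3+5*k,25],feed=40);s=st(k)
    if np.linalg.norm(s["wrist_force"])>6: break
im=robot.grab_frame("scene");over(im,"scene",[],190,150,60,60,10,"pics/g4.png")
E
```

```text
1 8.83 [ 562.8 -166.9   25. ] [ 0.2  0.3 -0.5] [ 0.07 -0.13  0.03] 0.3
2 9.11 [ 563.1 -162.    25. ] [ 1.2 -0.3 -0.3] [ 0.03 -0.14  0.02] 0.5
3 9.38 [ 563.4 -157.    25. ] [-0.5  0.4  0.5] [-0.02 -0.19  0.06] 0.4
4 9.66 [ 563.7 -152.    25. ] [ 0.4  0.  -0.5] [ 0.06 -0.11 -0.03] 0.5
5 9.93 [ 564.  -147.1   25. ] [-0.6  0.3 -0.2] [ 0.05 -0.14  0.02] 0.5
6 10.21 [ 564.3 -142.1   25. ] [ 0.  -0.9 -0.3] [ 0.05 -0.12  0.03] 0.6
7 10.48 [ 564.6 -137.1   25. ] [-0.4  0.1 -0.5] [ 0.04 -0.14 -0.05] 0.4
8 10.76 [ 564.9 -132.    25. ] [ 0.7 -0.3  0.2] [ 0.07 -0.13 -0.04] 0.5
```

View pics/g4.png

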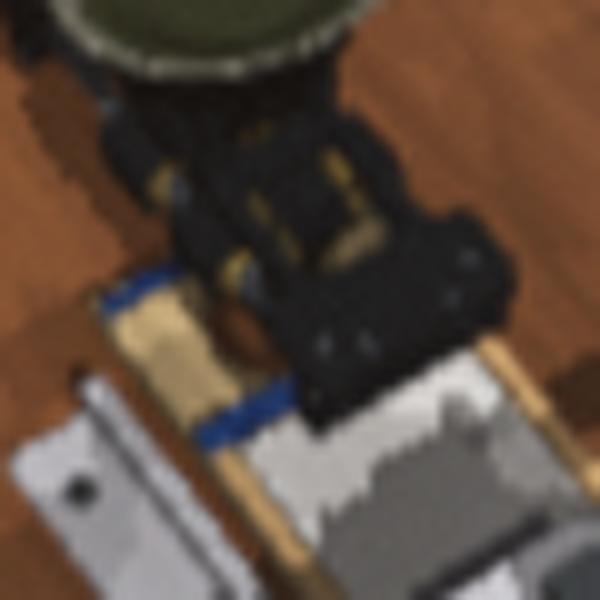

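```bash
python3 - <<'E'
from h import *
def st(l):
    s=robot.state();print(l,round(s["t"],2),s["tcp_pos"].round(1),s["wrist_force"].round(1),s["moment"].round(2),round(s["grip_width"]*88,1));return s
print(robot.tip_extent)
for z in(23.5,22,21,20.5,20):
    robot.line_to([565,-133,z],feed=15);s=st(z)
    if abs(s["wrist_force"][2])>4: break
E
```

```text
11.0
23.5 11.07 [ 564.9 -133.1   23.4] [-0.6  0.7  0.7] [ 0.04 -0.16 -0.01] 0.5
22 11.32 [ 564.9 -133.    21.9] [-0.   0.2 -0.5] [ 0.05 -0.08 -0.02] 0.3
21 11.57 [ 565.  -133.    20.9] [-0.7 -0.3 -0.3] [ 0.04 -0.16 -0.06] 0.4
20.5 11.82 [ 565.  -133.    20.5] [-0.1 -0.2 -0.2] [-0.02 -0.14  0.04] 0.4
20 12.07 [ 565. -133.   20.] [ 0.3  0.3 -0.2] [-0.02 -0.16 -0.04] 0.7
```

```bash
python3 - <<'E'
from h import *
def st(l):
    s=robot.state();print(l,round(s["t"],2),s["tcp_pos"].round(1),s["wrist_force"].round(1),round(s["grip_width"]*88,1));return s
z=20
while z>6:
    z-=1
    robot.line_to([565,-133,z],feed=15);s=st(z)
    if abs(s["wrist_force"][2])>3: break
im=robot.grab_frame("scene");over(im,"scene",[],150,110,130,110,6,"pics/g5.png")
im=robot.grab_frame("top");over(im,"top",[],200,100,110,100,6,"pics/g6.png")
E
```

```text
19 12.32 [ 564.9 -133.    18.9] [-0.2 -0.5 -0.2] 0.4
18 12.57 [ 565.  -133.    17.9] [ 0.   0.3 -0.3] 0.6
17 12.82 [ 565.  -133.    16.9] [-0.5 -0.1 -0.3] 0.4
16 13.07 [ 565.  -133.    15.9] [0.9 0.2 0.3] 0.5
15 13.32 [ 565.  -133.    14.9] [ 0.6 -1.1 -0. ] 0.7
14 13.57 [ 565.  -133.    13.9] [-0.4 -0.4 -0.6] 0.1
13 13.82 [ 565.  -133.    12.9] [-0.4 -0.2  0. ] 0.2
12 14.07 [ 565.  -133.    11.9] [-0.9  0.6  1. ] 0.2
11 14.32 [ 565.  -133.    10.9] [ 0.3  0.8 -0.7] 0.4
10 14.57 [ 565. -133.   10.] [-0.1  0.   0.2] 0.4
9 14.82 [ 565.  -133.     8.9] [0.5 0.2 0.3] 0.5
8 15.07 [ 565.  -133.     7.9] [ 0.5 -0.8  0.8] 0.5
7 15.32 [ 564.9 -133.     6.9] [ 1.2  0.2 -0.2] 0.2
6 15.57 [ 564.9 -133.     5.9] [ 0.1 -0.6  0.5] 0.8
```

View pics/g5.png

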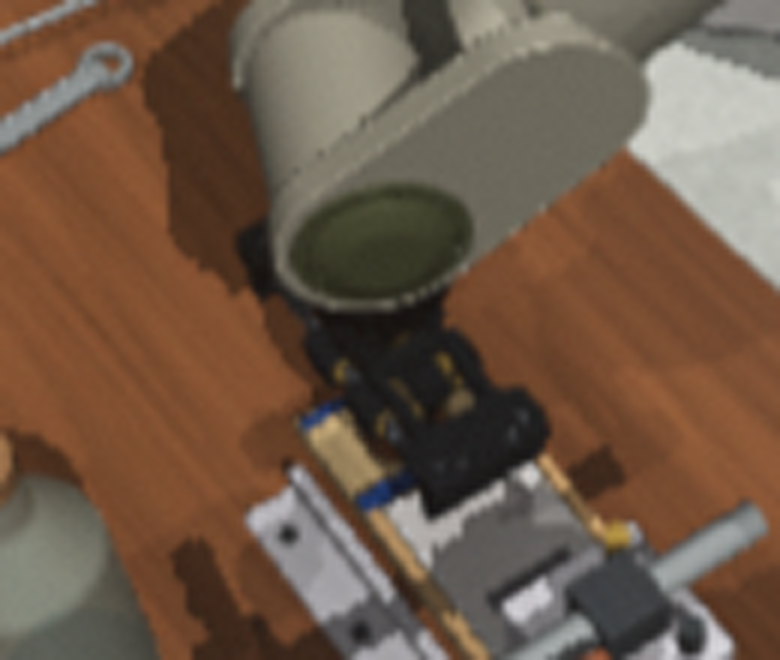

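View pics/g6.png

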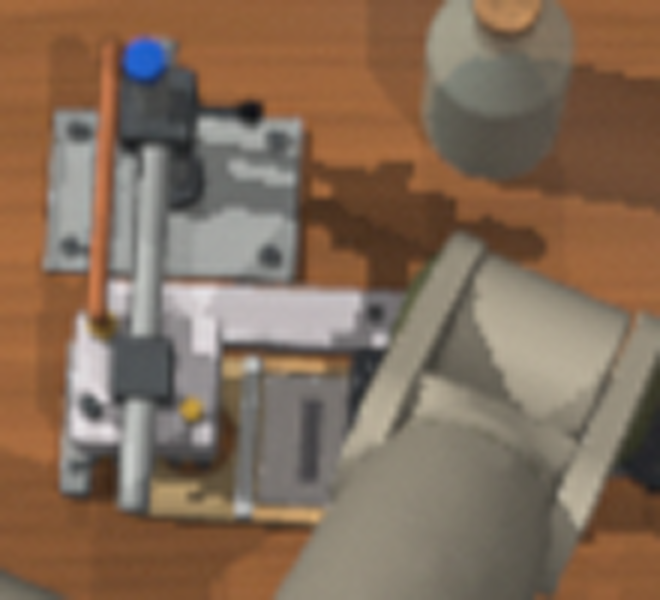

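```bash
python3 - <<'E'
from h import *
for z in(40,60,70,80,90,100,110,120,140):
    print(z,unproj((259.7,158.3),z,"top").round(0)[:2],unproj((222,195),z,"scene").round(0)[:2])
for z in (59,85,110):print(z,proj([[600,-40,z],[600,-40,z+50]],"scene").round(0).tolist(),proj([[600,-40,z]],"top").round(0))
E
```

```text
40 [622. -47.] [588. -75.]
60 [617. -47.] [593. -65.]
70 [615. -47.] [596. -60.]
80 [613. -47.] [599. -55.]
90 [610. -47.] [602. -50.]
100 [608. -47.] [605. -44.]
110 [606. -47.] [608. -39.]
120 [603. -47.] [611. -34.]
140 [599. -47.] [616. -24.]
59 [[225.0, 202.0], [224.0, 194.0]] [[258. 163.]]
85 [[225.0, 198.0], [223.0, 189.0]] [[258. 162.]]
110 [[224.0, 193.0], [223.0, 184.0]] [[258. 160.]]
```

The fingers should have passed the web and the plank, but there was no contact, and the body appears about 35 mm higher than the stated numbers imply. I'll lift off and measure the fingertips from the camera in a clear spot.

```bash
python3 - <<'E'
from h import *
robot.line_to([565,-133,80],feed=200)
robot.move_to([500,-260,100],ori(-0.69))
s=robot.state();print(s["t"],s["tcp_pos"],s["qpos"].round(3))
im=robot.grab_frame("scene");P=np.array([500,-260,100]);z=np.array([.77,-.64,0])
u=proj([P,P-[0,0,11],P+[0,0,8],P+[0,0,53]],"scene");print(u)
k=6;x0,y0=100,60
b=cv2.resize(im[y0:y0+100,x0:x0+130,::-1],None,fx=k,fy=k,interpolation=cv2.INTER_CUBIC)
for q in u: cv2.circle(b,tuple(int(v) for v in ((q-[x0,y0]+.5)*k)),3,(0,255,0),1)
cv2.imwrite("pics/f1.png",b)
E
```

```text
17.875 [ 499.93744525 -259.73260559   99.55680328] [-0.687  0.522  1.538  0.     1.082  0.002]
[[207.97068692 132.54503348]
 [208.35791577 134.74352933]
 [207.68500947 130.92309675]
 [206.01122728 121.42018084]]
```

View pics/f1.png

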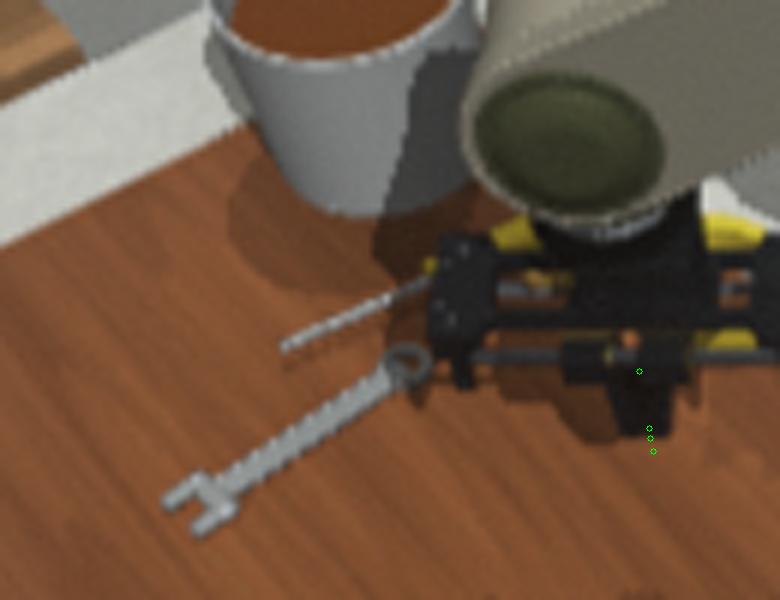

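The closed fingertips show at crop (640,436), against about (655,462) predicted for their front edge, so the real tips are some 20–35 mm higher than the state implies. I'll probe the plank gently here to get the true offset.

```bash
python3 - <<'E'
from h import *
robot.line_to([500,-260,10],feed=200)
z=10
while z>-45:
    z-=2
    robot.line_to([500,-260,z],feed=40);s=robot.state()
    f=s["wrist_force"]
    if abs(f[2])>3: break
print(z,s["t"],s["tcp_pos"].round(1),f.round(1))
im=robot.grab_frame("scene");k=6;x0,y0=140,80
cv2.imwrite("pics/f2.png",cv2.resize(im[y0:y0+100,x0:x0+130,::-1],None,fx=k,fy=k,interpolation=cv2.INTER_CUBIC))
print(((proj([[500,-260,10]],"scene")-[x0,y0]+.5)*k))
E
```

```text
-4 20.275 [ 500.2 -260.1   -2.6] [-5.4  3.4 14.1]
[[428.77378998 420.17963154]]
```

View pics/f2.png

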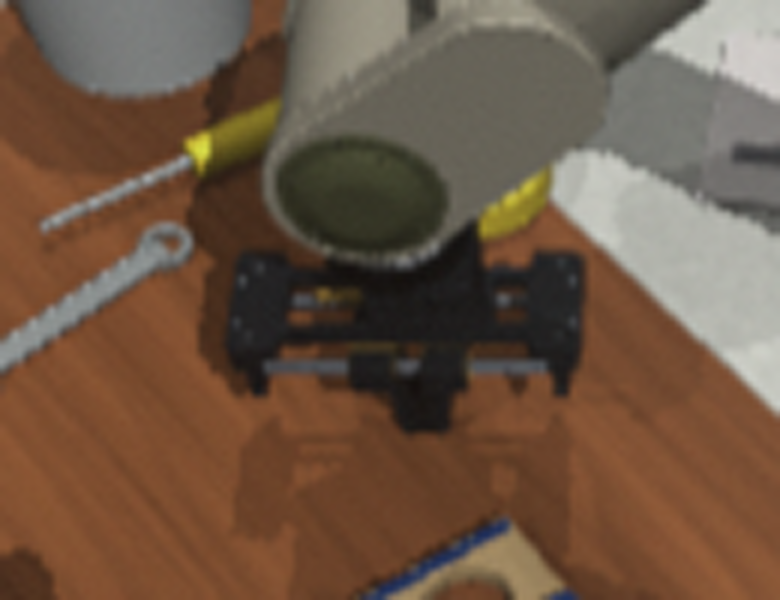

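Contact came at reported z = −2.6, with the tips visibly on the plank at crop (425,428). The tips therefore sit about 23.6 mm higher than stated, and every "through the web" move actually passed above the board. I'll apply that offset and regrip at z ≈ 3.

```bash
cat >> h.py <<'E'
def st(l):
    s=robot.state();print(l,round(s["t"],2),s["tcp_pos"].round(1),s["wrist_force"].round(1),s["moment"].round(2),round(s["grip_width"]*88,1));return s
E
python3 - <<'E'
from h import *
ca=(571,-40,-0.068)
p=pt(ca,(0,-124.5));o=ori(ca[2]+np.pi/2)
robot.line_to([500,-260,60],feed=200)
robot.grip(0.36)
robot.move_to([*p,60],o)
robot.line_to([*p,20],feed=120)
ok=True
for z in(14,9,3):
    robot.line_to([*p,z],feed=40);s=st(z)
    if np.linalg.norm(s["wrist_force"])>5: ok=False;break
if ok: robot.grip(0.0);st("grip")
E
```

```text
14 23.93 [ 562.6 -164.2   14.2] [-0.   0.3 -0.3] [ 0.04 -0.17 -0.01] 31.3
9 24.21 [ 562.4 -164.1    8.8] [ 0.3 -0.5  0.2] [ 0.06 -0.13  0.01] 31.7
3 24.51 [ 562.4 -164.1    2.7] [0.1 0.5 0.4] [ 0.05 -0.16 -0.03] 31.6
grip 24.96 [ 562.6 -164.6    3.1] [-0.6 -3.3  0.2] [-0.52 -0.05  0.2 ] 12.3
```

Gripped: 12.3 mm, matching the web. Next I'll pull out and look.

```bash
python3 - <<'E'
from h import *
ca=(571,-40,-0.068);C=(505,-240,-0.068)
Z=3
m=(569.9,-60,-0.068)
robot.line_to([*pt(m,(0,-124.5)),Z],feed=40);s=st("20mm")
if abs(s["wrist_force"][2])<15 and s["grip_width"]*88>10:
    robot.line_to([*pt(C,(0,-124.5)),Z],feed=100);st("C")
im=robot.grab_frame("top");over(im,"top",items((641,109.5,-.056),C),200,90,130,110,6,"pics/p1.png")
E
```

```text
20mm 25.61 [ 561.4 -183.7    3.1] [-0.9  3.6  2.9] [0.59 0.02 0.07] 11.6
C 27.68 [ 496.8 -363.8    3.1] [1.8 5.1 3.9] [ 0.83 -0.44 -0.15] 12.0
```

View pics/p1.png

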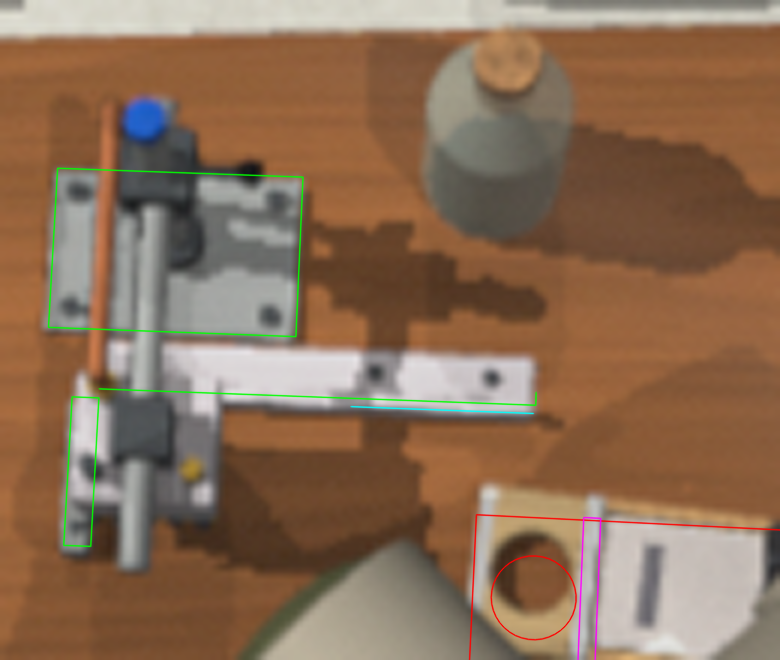

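Top view: the board is out, with its white hole at crop (533,572). It slipped slightly in yaw to about −0.13, so the centre is near (513,−240). I'll allow for that and turn clockwise about (502,−243) in two halves.

```bash
python3 - <<'E'
from h import *
Z=3;C=(502,-243);dy=-0.065  # board yaw - tool yaw
y0=-0.133
for i in range(1,7):
    y=y0-np.pi*i/12
    robot.line_to([*pt((*C,y),(0,-124.5)),Z],ori(y-dy+np.pi/2),feed=110)
    if i%3==0: st(i)
c=(*C,y)
im=robot.grab_frame("top");over(im,"top",items((641,109.5,-.056),c),200,90,130,110,6,"pics/p2.png")
im=robot.grab_frame("scene");over(im,"scene",items((641,109.5,-.056),c),130,90,150,120,5,"pics/p3.png")
E
```

```text
3 29.15 [ 403.2 -318.2    3. ] [-5.9  5.8  9. ] [0.82 0.83 0.11] 11.5
6 30.48 [ 379.4 -226.7    3. ] [1.3 6.4 5.8] [ 0.91 -0.18  0.18] 11.1
```

View pics/p2.png

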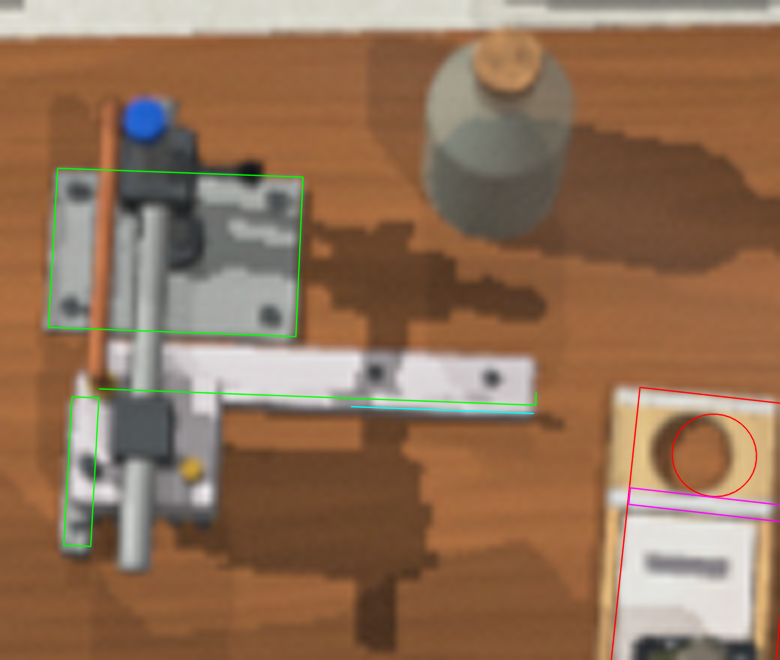

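View pics/p3.png

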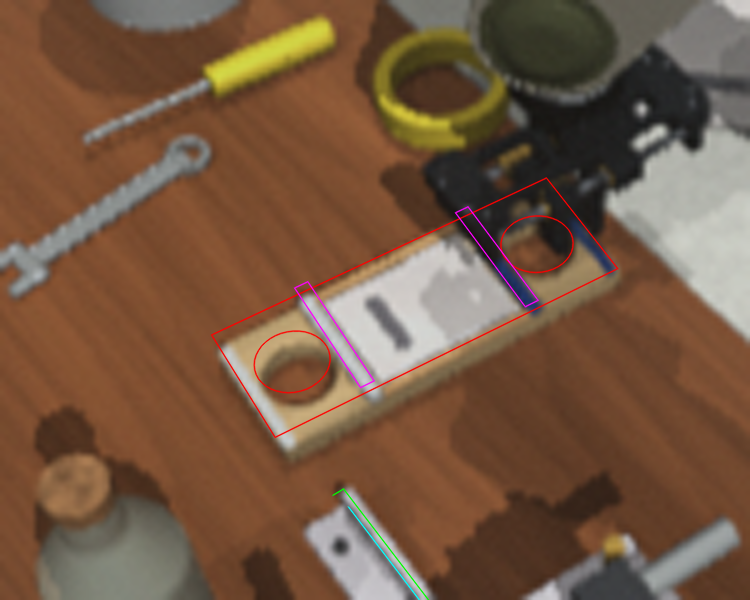

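The board is halfway round and flat, white end away from the robot (scene crop (285,370)), clear of the bottle, rail and tape. It lags about 0.06 rad. I'll finish the turn.

```bash
python3 - <<'E'
from h import *
Z=3;C=(502,-243)
y0=-1.64;yt=-3.22;N=6
for i in range(1,N+1):
    y=y0+(yt-y0)*i/N
    robot.line_to([*pt((*C,y),(0,-124.5)),Z],ori(y+np.pi/2),feed=110)
st("end")
c=(*C,y)
im=robot.grab_frame("top");over(im,"top",items((641,109.5,-.056),c),200,120,130,110,6,"pics/p4.png")
im=robot.grab_frame("scene");over(im,"scene",items((641,109.5,-.056),c),130,90,150,120,5,"pics/p5.png")
E
```

```text
end 33.24 [ 511.4 -119.3    3.1] [ 3.5 -1.5  1.5] [-0.17 -0.61  0.12] 11.2
```

View pics/p4.png

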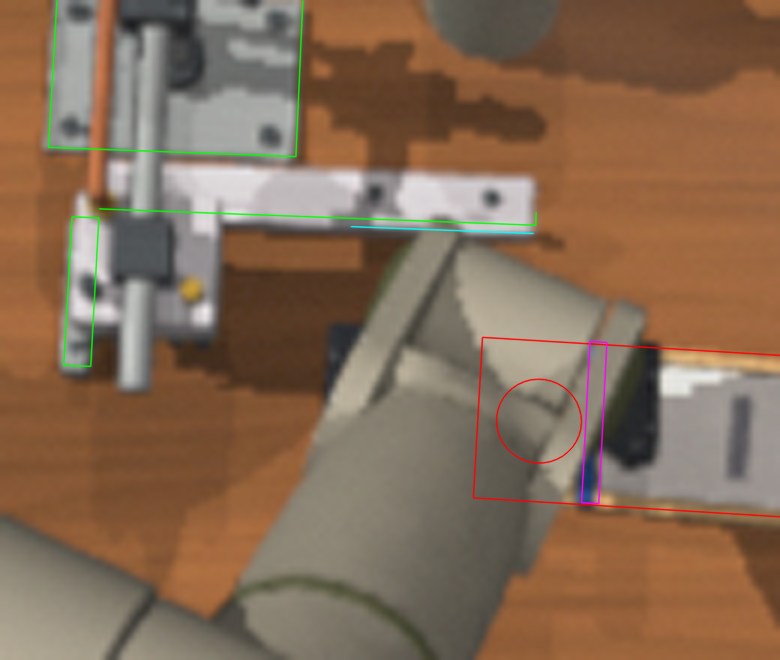

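View pics/p5.png

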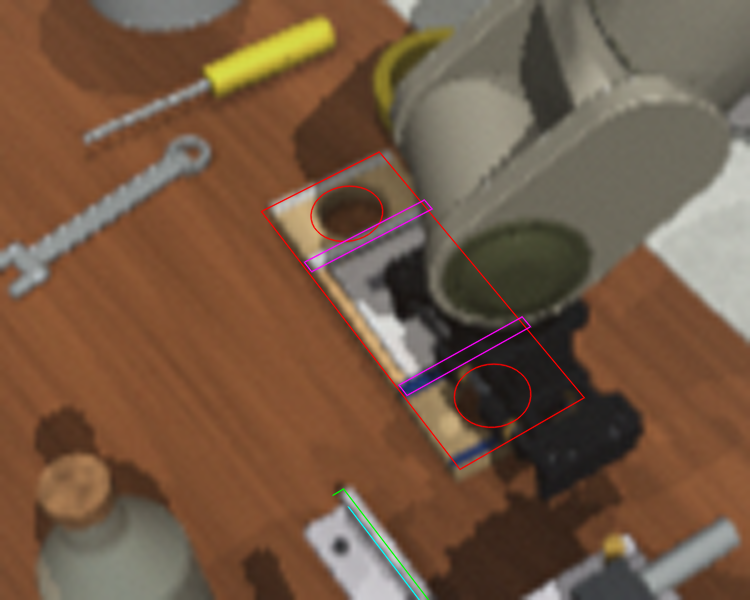

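The blue end now points to the stop. I'll release, move over to the white end, and measure the board before regripping.

```bash
python3 - <<'E'
from h import *
c=(502,-243,-3.22)
robot.grip(0.36);st("rel")
robot.line_to([511.4,-119.3,45],feed=150)
robot.move_to([*pt(c,(0,124.5)),45],ori(c[2]+np.pi/2));s=st("over white");print(s["qpos"].round(2))
im=robot.grab_frame("top");over(im,"top",items((641,109.5,-.056),c),220,120,130,110,6,"pics/p6.png")
im=robot.grab_frame("scene");over(im,"scene",items((641,109.5,-.056),c),130,90,150,120,5,"pics/p7.png")
E
```

```text
rel 33.83 [ 511.5 -118.7    2.9] [-0.3 -0.1 -0.8] [ 0.01 -0.05  0.01] 32.1
over white 35.23 [ 492.5 -365.7   44.6] [-0.3 -0.3 -0.4] [-0.   -0.05  0.02] 32.1
[-0.83  0.69  1.41  0.    1.04  0.82]
```

View pics/p6.png

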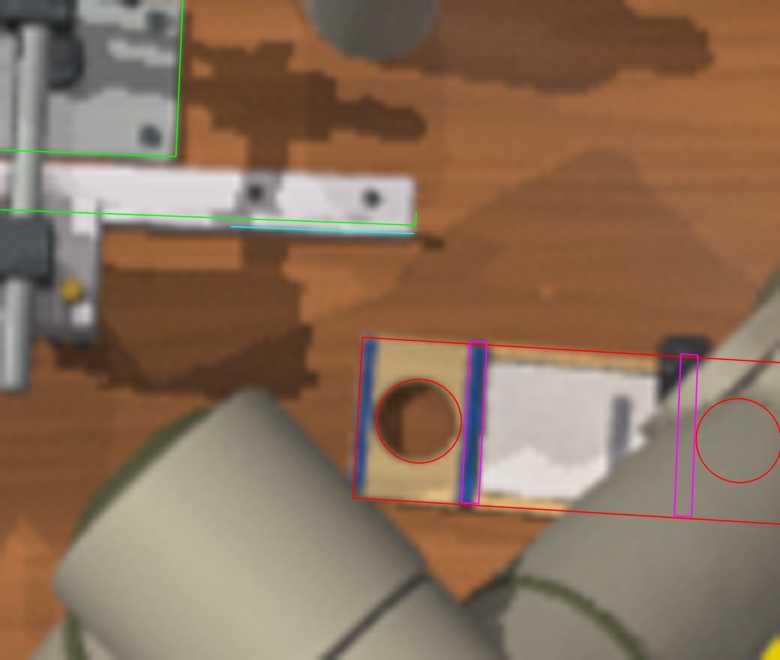

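View pics/p7.png

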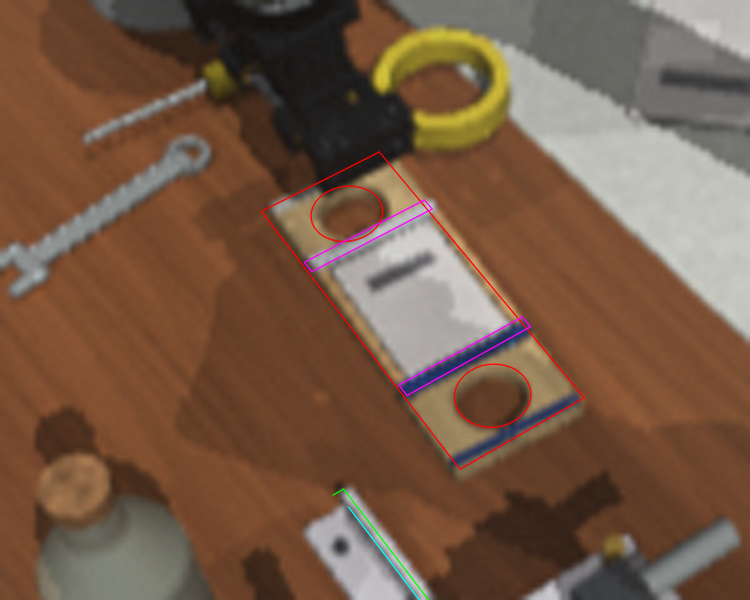

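The board pose matches the wireframe in both views: centre (502,−243), yaw −3.22, cover in its pocket. I'll grip the white web and push toward home, stopping short.

```bash
cat >> h.py <<'E'
S=(641,109.5,-0.056)
def home(xs,ys,dyaw=0.):  # board pose world for carrier centre at station coords
    p=pt(S,(xs,ys));return (p[0],p[1],S[2]-np.pi+dyaw)
E
python3 - <<'E'
from h import *
c=(502,-243,-3.22);Z=3
p=pt(c,(0,124.5))
robot.line_to([*p,18],feed=150);robot.line_to([*p,Z],feed=60);s=st("down")
if np.linalg.norm(s["wrist_force"])<6:
    robot.grip(0.0);s=st("grip")
    if s["grip_width"]*88>8:
        for h in (home(-62,-220),home(-56,-160)):
            robot.line_to([*pt(h,(0,124.5)),Z],ori(h[2]+np.pi/2),feed=90);st("mv")
im=robot.grab_frame("top");over(im,"top",items(S,h),200,100,130,110,6,"pics/p8.png")
im=robot.grab_frame("scene");over(im,"scene",items(S,h),150,110,150,120,5,"pics/p9.png")
E
```

```text
down 36.07 [ 492.1 -367.     2.8] [-0.4  0.2 -0.8] [0.04 0.01 0.01] 31.8
grip 36.48 [ 492.3 -366.9    3.2] [-0.3  2.4  1.2] [0.54 0.   0.04] 14.5
mv 38.32 [ 560.2 -230.4    3.2] [-0.6 -1.4  3.3] [-0.06  0.05  0.34] 14.6
mv 39.13 [ 569.4 -170.6    3.2] [2.2 5.4 5.2] [ 0.89 -0.32  0.17] 14.6
```

View pics/p8.png

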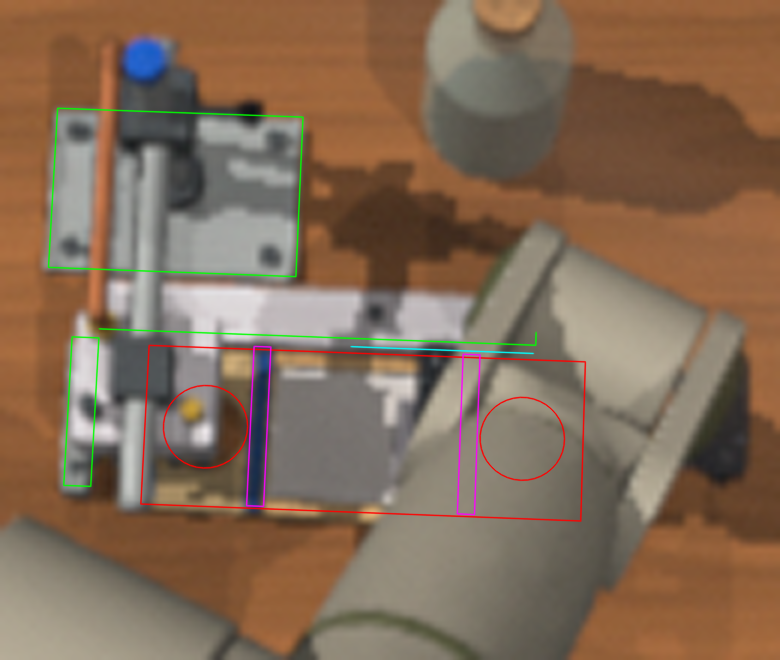

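View pics/p9.png

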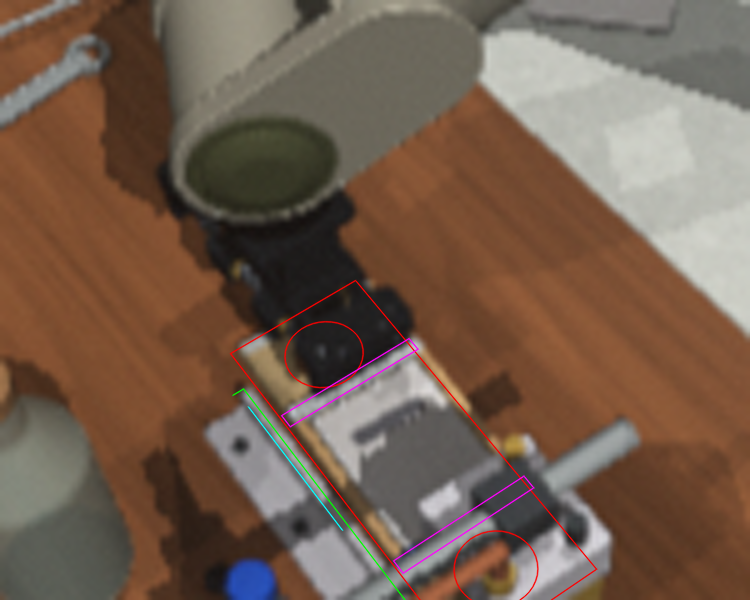

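It tracks well: about 30 mm short of the stop and 8 mm off the rail, clear of the head. Now I'll creep to the stop with force checks, then to the rail.

```bash
python3 - <<'E'
from h import *
Z=3
def go(xs,ys,d=0,feed=20):
    h=home(xs,ys,d);robot.line_to([*pt(h,(0,124.5)),Z],ori(h[2]+np.pi/2),feed=feed);return robot.state()
go(-56,-138,feed=60);b=st("138")
y=-138
while y<-122:
    y+=1;s=go(-56,y)
    f=s["wrist_force"]
    if f[1]<-9: break
st("y %g"%y)
go(-56,y-1.0);st("back")
x=-56
while x<-42:
    x+=1;s=go(x,y-1.0)
    if s["wrist_force"][0]<-9: break
st("x %g"%x)
im=robot.grab_frame("top");over(im,"top",items(S,home(x,y-1)),200,100,130,110,6,"pics/q1.png")
im=robot.grab_frame("scene");over(im,"scene",items(S,home(x,y-1)),150,110,150,120,5,"pics/q2.png")
E
```

```text
138 39.75 [ 570.5 -149.4    3.1] [-0.3  0.2  5.9] [ 0.2  -0.11  0.06] 14.5
y -127 42.5 [ 571.2 -140.3    3.2] [ -0.1 -12.3   2.8] [-1.81  0.03  0.04] 14.4
back 42.75 [ 571.2 -140.4    3.1] [-0.  -7.5  3.2] [-1.08 -0.09  0.06] 14.5
x -50 44.25 [ 575.4 -139.7    3.1] [-9.9 -3.1 11.8] [-0.45  1.52  0.27] 14.6
```

View pics/q1.png

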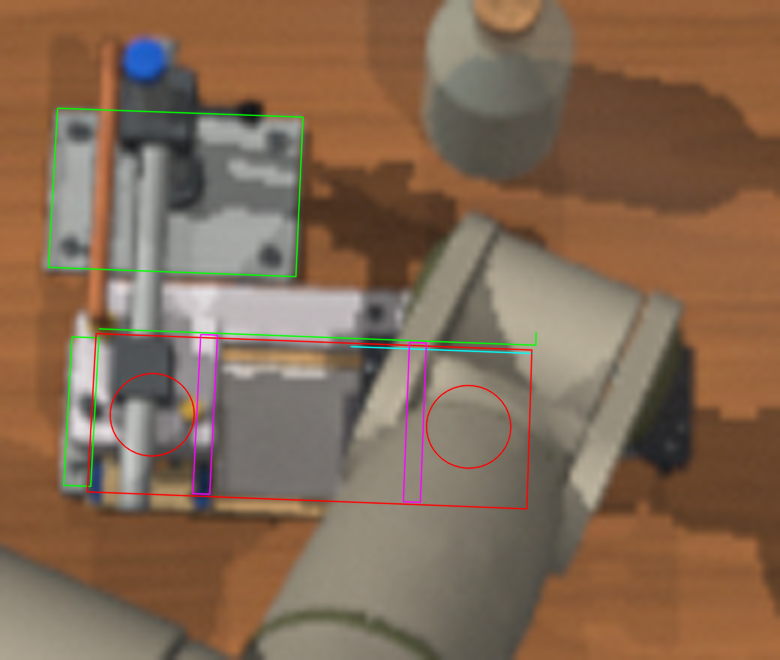

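View pics/q2.png

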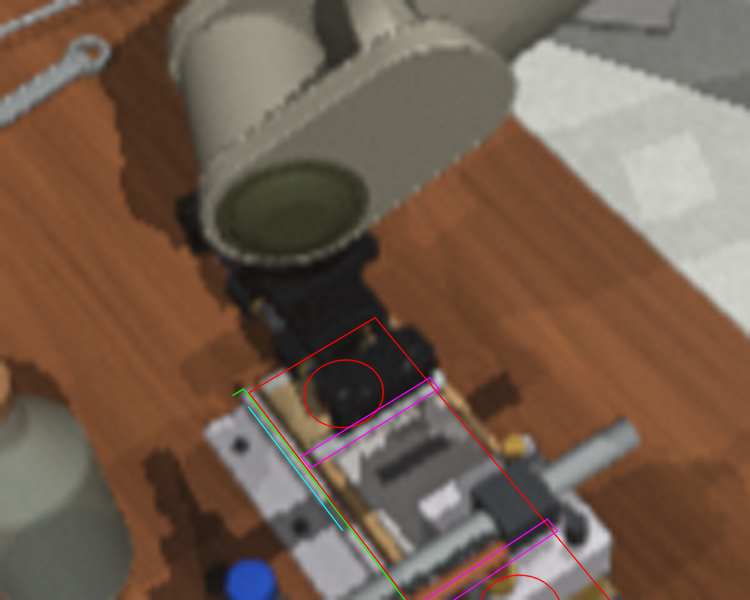

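```bash
python3 - <<'E'
from h import *
im=robot.grab_frame("top");over(im,"top",[],205,140,80,55,10,"pics/q3.png")
im=robot.grab_frame("scene");over(im,"scene",[],190,170,80,60,10,"pics/q4.png")
E
```

```text
(no output)
```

View pics/q3.png

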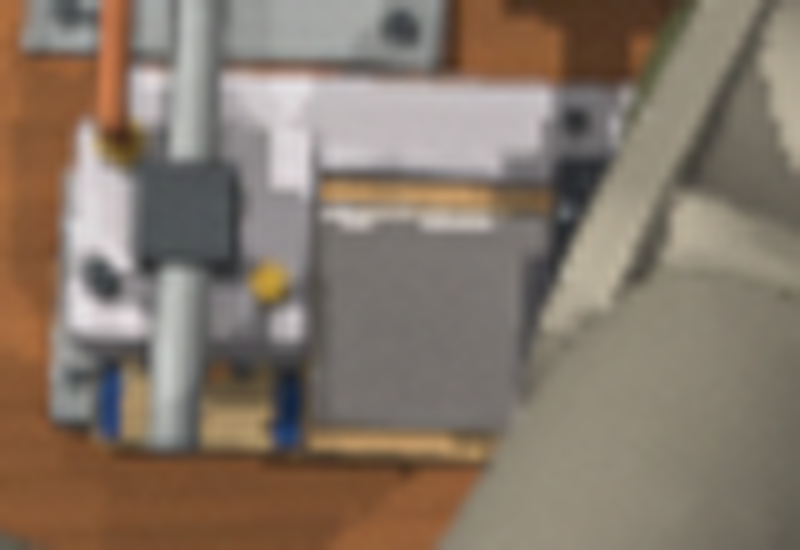

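View pics/q4.png

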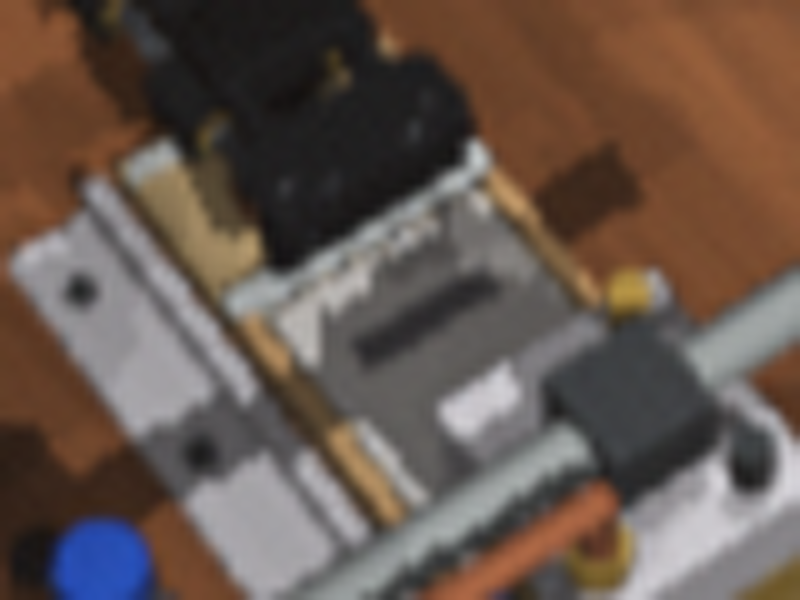

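The board is parallel to the rail with about 3–4 mm of gap left (dark strip at top crop rows 172–183, and in the scene crop beside (225,300)). The blue end is at the stop. The 10 N was friction, so I'll keep nudging toward the rail.

```bash
python3 - <<'E'
from h import *
Z=3
def go(xs,ys,d=0,feed=20):
    h=home(xs,ys,d);robot.line_to([*pt(h,(0,124.5)),Z],ori(h[2]+np.pi/2),feed=feed);return robot.state()
x=-50
while x<-42:
    x+=1;s=go(x,-128);st(x)
    if s["wrist_force"][0]<-20: break
im=robot.grab_frame("top");over(im,"top",[],205,140,80,55,10,"pics/q5.png")
im=robot.grab_frame("scene");over(im,"scene",[],190,170,80,60,10,"pics/q6.png")
E
```

```text
-49 44.7 [ 576.2 -139.7    3.1] [-10.7  -2.   13. ] [-0.39  1.65  0.32] 14.6
-48 44.95 [ 577.1 -139.6    3.1] [-11.6  -1.8  13.7] [-0.31  1.76  0.29] 15.1
-47 45.2 [ 578.  -139.8    3.1] [-12.   -1.6  13.9] [-0.34  1.79  0.4 ] 15.0
-46 45.45 [ 578.9 -140.     3.1] [-12.5  -3.4  13.2] [-0.47  1.91  0.39] 14.8
-45 45.7 [ 579.9 -140.1    3.1] [-12.9  -3.8  13.1] [-0.58  1.93  0.46] 14.9
-44 45.95 [ 580.9 -140.3    3.1] [-13.1  -4.5  13.5] [-0.67  2.    0.51] 14.8
-43 46.2 [ 581.2 -140.3    3.1] [-18.   -5.1  16.7] [-0.73  2.63  0.48] 14.8
-42 46.45 [ 581.2 -140.3    3.1] [-23.7  -4.6  20.2] [-0.74  3.58  0.45] 15.3
```

View pics/q5.png

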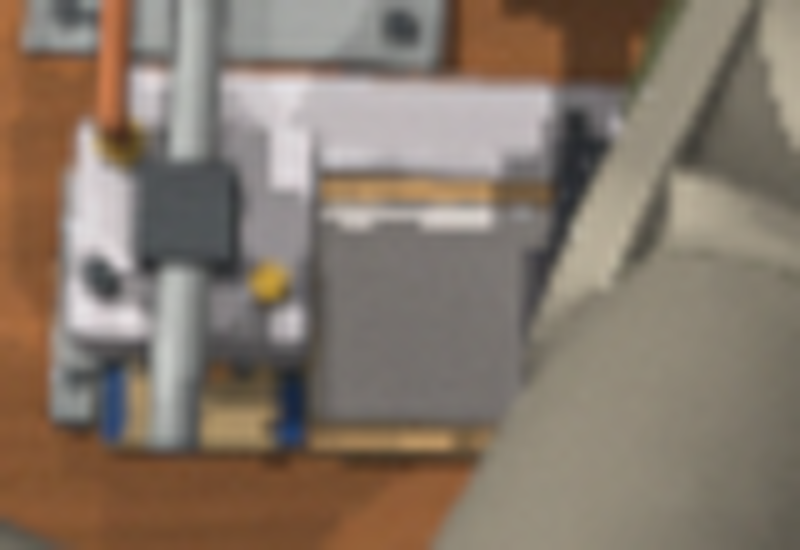

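View pics/q6.png

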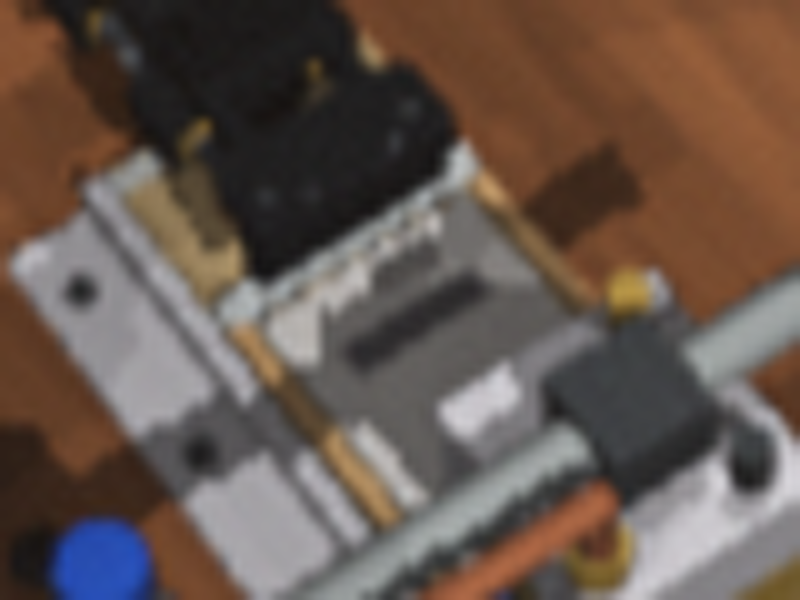

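The white end is now on the rail, but the blue end lags: the near edge is level in the top crop while the rail slopes. I'll release and push the long side near the middle with closed fingers, jaws turned crosswise to stay clear of the head.

```bash
python3 - <<'E'
from h import *
p=robot.state()["tcp_pos"]
robot.grip(0.36);st("rel")
robot.line_to([p[0],p[1],45],feed=120)
o=ori(S[2])
q=pt(S,(-140,-250));robot.line_to([*q,45],o,feed=150)
robot.grip(0.0);st("side");print(robot.state()["qpos"].round(2))
q=pt(S,(-140,-152));robot.line_to([*q,45],feed=150)
robot.line_to([*q,3],feed=120);s=st("down")
x=-140
robot.line_to([*pt(S,(-122,-152)),3],feed=60);s=st("near")
im=robot.grab_frame("scene");over(im,"scene",[],170,130,110,100,7,"pics/q7.png")
E
```

```text
rel 46.99 [ 584.9 -140.     2.7] [-0.1  0.3 -1. ] [0.06 0.03 0.01] 31.9
side 49.81 [ 487.2 -132.3   45. ] [-0.4 -0.4 -0. ] [-0.05 -0.06  0.01] 0.2
[-0.5   0.49  1.76 -0.    0.89 -0.44]
down 51.11 [492.9 -34.9   3.2] [-0.3 -0.2 -0.2] [-0.01 -0.08 -0.01] 0.3
near 51.56 [510.8 -35.4   3.2] [-0.3 -0.3  0.5] [-0.02 -0.05 -0.01] 0.9
```

View pics/q7.png

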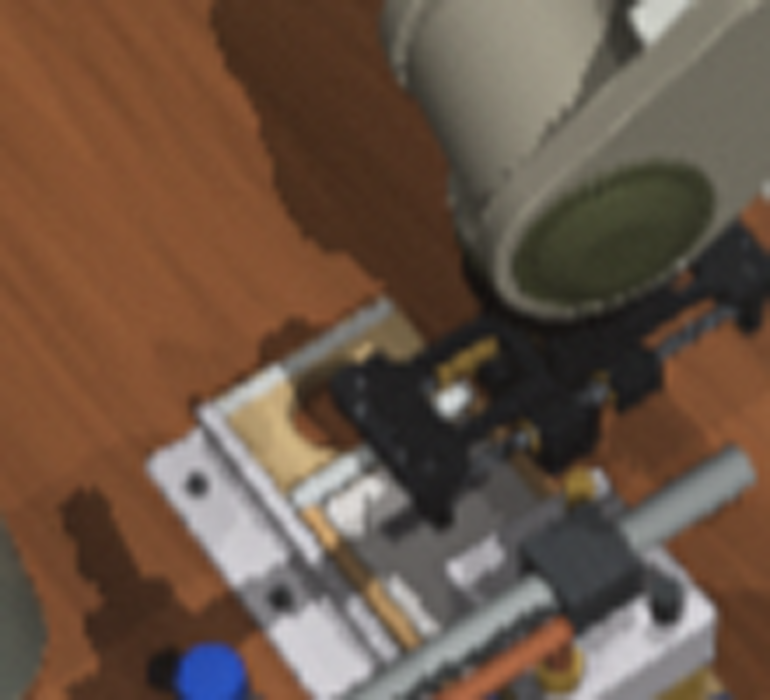

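```bash
python3 - <<'E'
from h import *
x=-122
while x<-95:
    x+=1;robot.line_to([*pt(S,(x,-152)),3],feed=25);s=robot.state()
    if s["wrist_force"][0]<-3: st(x)
    if s["wrist_force"][0]<-17: break
im=robot.grab_frame("top");over(im,"top",[],205,140,80,55,10,"pics/r5.png")
im=robot.grab_frame("scene");over(im,"scene",[],190,160,80,60,10,"pics/r6.png")
E
```

```text
-117 52.86 [514.6 -35.6   2.9] [-7.   0.5  3.7] [-0.12  0.78  0.04] 0.3
-116 53.11 [514.7 -35.5   2.8] [-12.4  -0.7   7.9] [-0.24  1.58  0.01] 0.2
-115 53.36 [514.8 -35.5   2.8] [-17.2  -1.9  12.8] [-0.28  2.35  0.02] 0.5
```

View pics/r6.png

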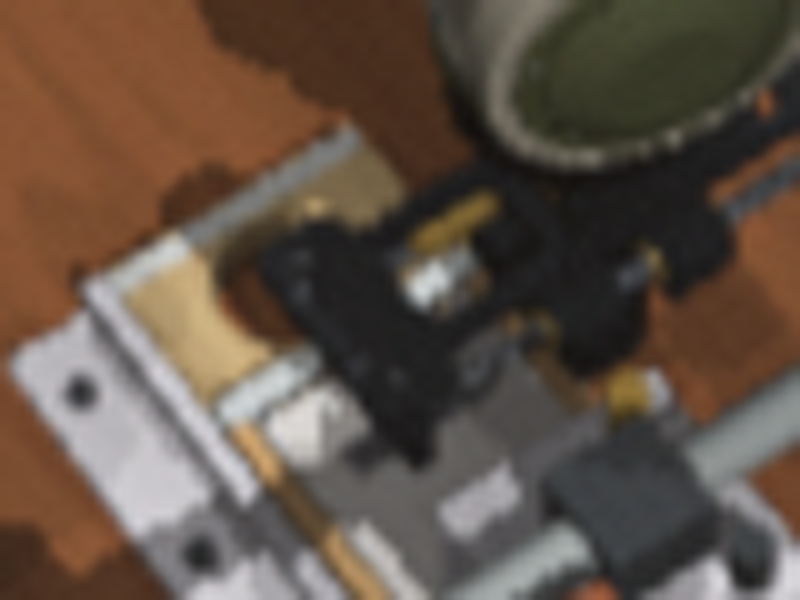

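View pics/r5.png

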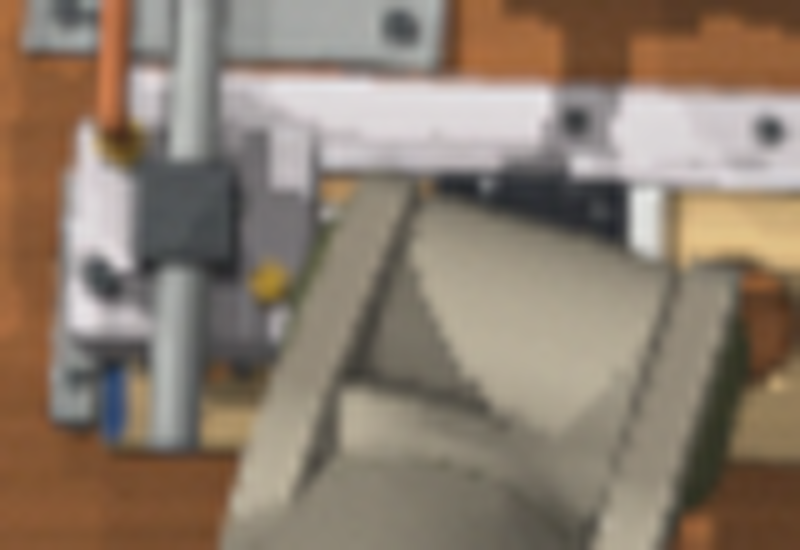

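```bash
python3 - <<'E'
from h import *
robot.line_to([*pt(S,(-135,-152)),3],feed=100)
robot.line_to([*pt(S,(-150,-200)),45],feed=200)
robot.line_to([*pt(S,(-100,-310)),45],feed=250);st("v")
h=home(-48,-130)
im=robot.grab_frame("top");over(im,"top",[],205,140,80,55,10,"pics/s1.png");over(im,"top",items(S,h),205,140,80,55,10,"pics/s2.png")
im=robot.grab_frame("scene");over(im,"scene",[],190,160,80,60,10,"pics/s3.png");np.save("sc.npy",im)
E
```

```text
v 54.92 [ 523.2 -192.9   44. ] [0.  1.2 0.1] [ 0.01 -0.11  0.04] 0.5
```

View pics/s1.png

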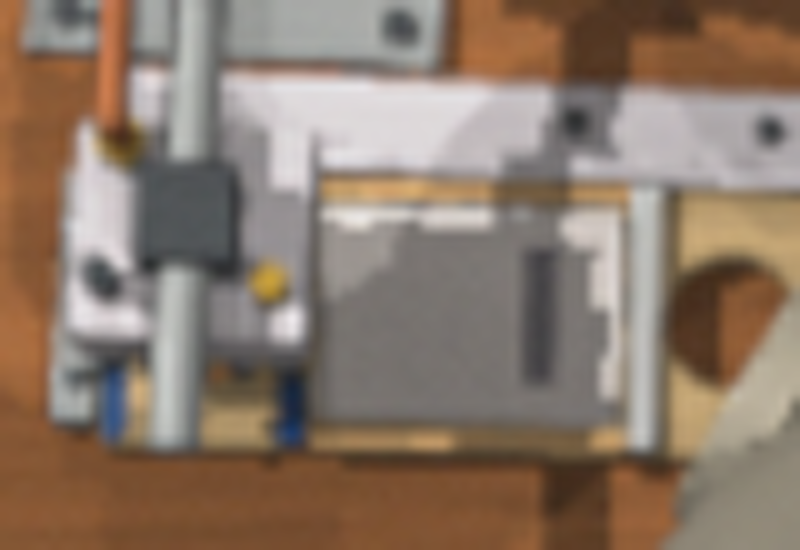

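View pics/s2.png

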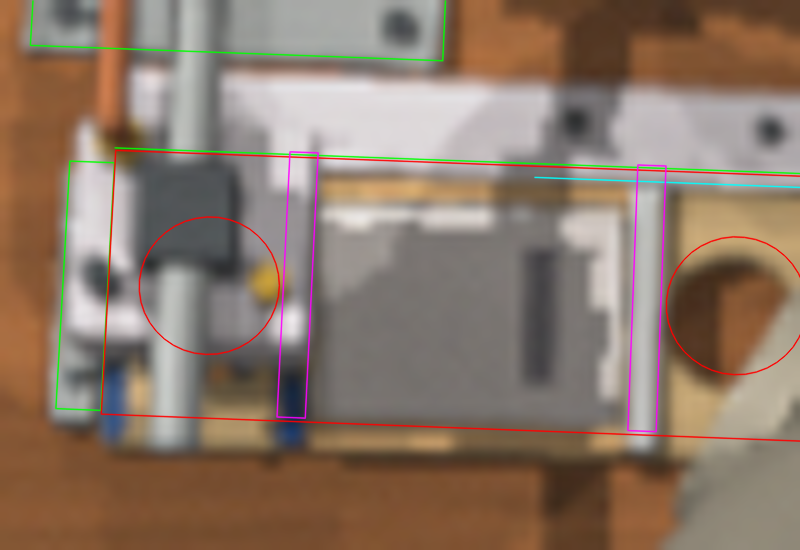

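View pics/s3.png

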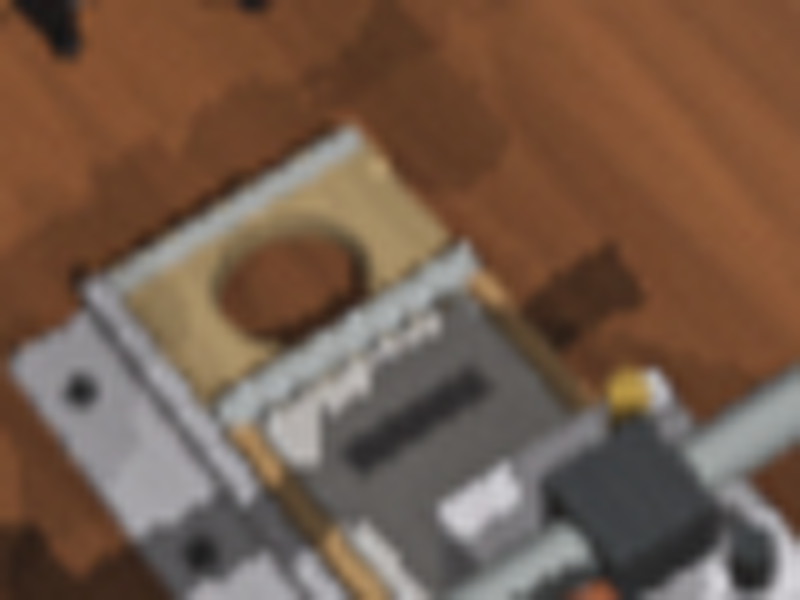

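Both battens now look flush with the rail in the scene view. My earlier station x looks 4 mm too large, judging by the rail and stop edges against the wires. In the top view the board may still be about 0.015 rad off, so I'll measure the edge slopes directly.

```bash
python3 - <<'E'
from h import *
im=robot.grab_frame("top");np.save("top.npy",im)
g=im.astype(float)
# print profiles
for c in (239,247,255,263):
    print(c,[tuple(int(v) for v in g[r,c]) for r in range(153,162)])
    print('  near',[tuple(int(v) for v in g[r,c]) for r in range(179,190)])
for r in (178,180,182):
    print(r,[tuple(int(v) for v in g[r,c]) for c in range(208,222)])
E
```

```text
239 [(216, 211, 212), (212, 205, 208), (225, 222, 224), (201, 197, 199), (138, 119, 103), (189, 152, 105), (191, 159, 114), (192, 176, 160), (226, 222, 216)]
  near [(121, 117, 113), (120, 115, 110), (112, 106, 101), (105, 89, 72), (144, 114, 79), (154, 122, 84), (89, 68, 48), (96, 64, 37), (116, 77, 46), (118, 77, 47), (123, 80, 49)]
247 [(222, 217, 218), (221, 216, 217), (218, 212, 215), (203, 198, 201), (153, 138, 127), (189, 150, 106), (183, 144, 100), (149, 138, 130), (201, 193, 188)]
  near [(119, 114, 110), (119, 115, 111), (113, 107, 103), (110, 94, 76), (160, 128, 86), (183, 145, 99), (90, 72, 49), (86, 57, 36), (118, 77, 47), (122, 81, 50), (124, 81, 49)]
255 [(194, 187, 190), (187, 180, 183), (167, 162, 163), (145, 140, 143), (129, 123, 123), (109, 92, 74), (116, 92, 64), (108, 95, 84), (126, 121, 120)]
  near [(121, 116, 113), (120, 115, 111), (114, 109, 105), (106, 96, 83), (113, 93, 67), (112, 90, 64), (79, 64, 45), (87, 57, 35), (123, 81, 50), (127, 83, 52), (122, 80, 51)]
263 [(88, 87, 88), (115, 111, 113), (155, 151, 154), (199, 193, 197), (173, 168, 167), (149, 125,
[... 219 characters left out ...]
84, 57, 35)]
178 [(155, 99, 57), (142, 98, 71), (162, 159, 154), (147, 151, 149), (112, 115, 115), (114, 115, 113), (94, 96, 95), (76, 90, 110), (55, 79, 119), (112, 112, 119), (190, 163, 122), (187, 161, 121), (174, 170, 159), (198, 201, 196)]
180 [(141, 90, 51), (130, 91, 68), (159, 157, 153), (169, 172, 170), (168, 170, 167), (165, 166, 164), (111, 112, 110), (78, 94, 118), (58, 87, 131), (116, 118, 128), (181, 155, 120), (182, 157, 120), (175, 170, 161), (198, 201, 198)]
182 [(138, 89, 54), (135, 88, 55), (111, 88, 75), (95, 84, 78), (89, 83, 79), (84, 80, 76), (79, 72, 66), (76, 91, 117), (59, 83, 126), (107, 106, 113), (154, 132, 102), (158, 140, 111), (170, 169, 162), (191, 193, 190)]
```

```bash
python3 - <<'E'
import numpy as np
g=np.load("top.npy").astype(float)
def fit(f,cols,name):
    y=np.array([f(c) for c in cols]);p=np.polyfit(cols,y,1);r=y-np.polyval(p,cols)
    k=abs(r)<2*r.std()+.05;p=np.polyfit(np.array(cols)[k],y[k],1);print(name,"slope %.4f"%p[0],"row@237 %.2f @267 %.2f"%(np.polyval(p,237),np.polyval(p,267)),"rms %.2f"%(y[k]-np.polyval(p,np.array(cols)[k])).std())
def cross(c,r0,r1,ch,thr,up):
    v=ch(g[r0:r1,c])
    for i in range(len(v)-1):
        if (v[i]-thr)*(v[i+1]-thr)<=0 and ((v[i+1]>v[i])==up): return r0+i+(thr-v[i])/(v[i+1]-v[i])
    return np.nan
blue=lambda a:a[:,2]
lum=lambda a:a.mean(1)
cols=[c for c in range(238,253)]+[c for c in range(265,281)]
fit(lambda c:cross(c,144,154,blue,110,True),cols,"rail far")
fit(lambda c:cross(c,152,162,blue,130,False),cols,"rail near")
E
```

```text
Traceback (most recent call last):
TypeError: expected non-empty vector for x
```

The edge slopes show the blue end still a few mm off the rail. It couldn't swing in because its near corner bears on the stop. I'll draw the board back 3 mm by the white hole, push the long side again, then seat it on the stop from the white end.

```bash
cat > fin.py <<'E'
from h import *
u=unproj((205+72.5,140+31.7),28,"top")[:2];print("hole",u)
ey=np.array([-np.sin(S[2]),np.cos(S[2])])
robot.line_to([*u,45],feed=250)
robot.line_to([*u,15],feed=150)
robot.line_to([*u,10],feed=60);s=st("in")
if abs(s["wrist_force"][2])<4:
    robot.line_to([*u,4],feed=60)
    k=6;
    robot.line_to([*(u-ey*6),4],feed=40)
    n=0
    while k<16:
        k+=1.5;robot.line_to([*(u-ey*k),4],feed=30);f=robot.state()["wrist_force"]
        if f[1]>2: n+=1
        if n>=3: break
    st("pulled k=%g"%k)
    v=u-ey*(k-5);robot.line_to([*v,4],feed=60)
    robot.line_to([*v,45],feed=200)
else: robot.line_to([*u,45],feed=200)
E
python3 fin.py
```

```text
hole [ 574.46180653 -109.18820447]
in 56.22 [ 574.5 -109.4   10.4] [-0.2  0.5 -0.7] [-0.09 -0.1   0.07] 0.5
pulled k=16.5 58.52 [ 573.5 -125.5    3.9] [-0.3  5.2 -0.1] [ 0.71 -0.04 -0.07] 0.6
```

```bash
python3 - <<'E'
from h import *
robot.line_to([*pt(S,(-138,-165)),40],feed=300)
robot.line_to([*pt(S,(-132,-150)),3],feed=200)
robot.line_to([*pt(S,(-119,-150)),3],feed=50);st("near")
x=-119
while x<-106:
    x+=1;robot.line_to([*pt(S,(x,-150)),3],feed=40);s=robot.state()
    if s["wrist_force"][0]<-14: break
st("push %g"%x)
im=robot.grab_frame("top");np.save("top2.npy",im);over(im,"top",[],205,140,80,55,10,"pics/t1.png")
E
```

```text
near 60.39 [514.3 -33.9   3.4] [ 0.1 -0.1  0.2] [-0.   -0.09  0.  ] 0.3
push -115 61.39 [515.4 -33.5   3. ] [-14.7   0.1  12.4] [-0.15  1.97  0.04] 0.3
```

View pics/t1.png

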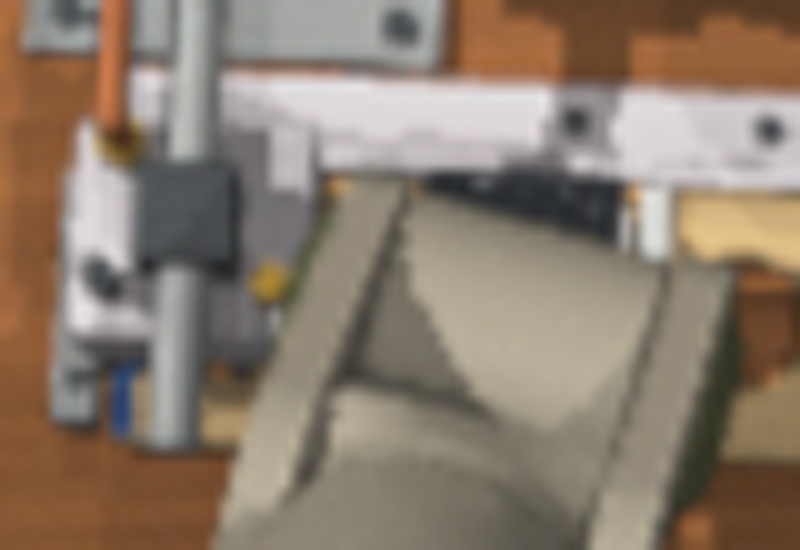

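The blue end moved in about 2.5 mm, and the board is about 3 mm off the stop. Now I'll seat it in y.

```bash
python3 - <<'E'
from h import *
robot.line_to([*pt(S,(-128,-155)),3],feed=150)
robot.line_to([*pt(S,(-140,-200)),35],feed=300)
robot.line_to([*pt(S,(-90,-300)),35],feed=350)
robot.line_to([*pt(S,(-56,-288)),4],feed=250)
robot.line_to([*pt(S,(-56,-276)),4],feed=60);st("near")
y=-276
while y<-258:
    y+=1.5;robot.line_to([*pt(S,(-56,y)),4],feed=40);s=robot.state()
    if s["wrist_force"][1]<-11: break
    if s["t"]>66.8: break
st("push %g"%y)
im=robot.grab_frame("top");over(im,"top",[],205,140,80,55,10,"pics/t2.png")
E
```

```text
near 63.19 [ 569.6 -162.6    4.6] [-0.2 -0.3 -0.1] [-0.06 -0.01 -0.03] 0.6
push -268.5 64.44 [ 569.9 -157.5    4.1] [ -3.3 -14.3  -1. ] [-2.28  0.52  0.14] 0.4
```

View pics/t2.png

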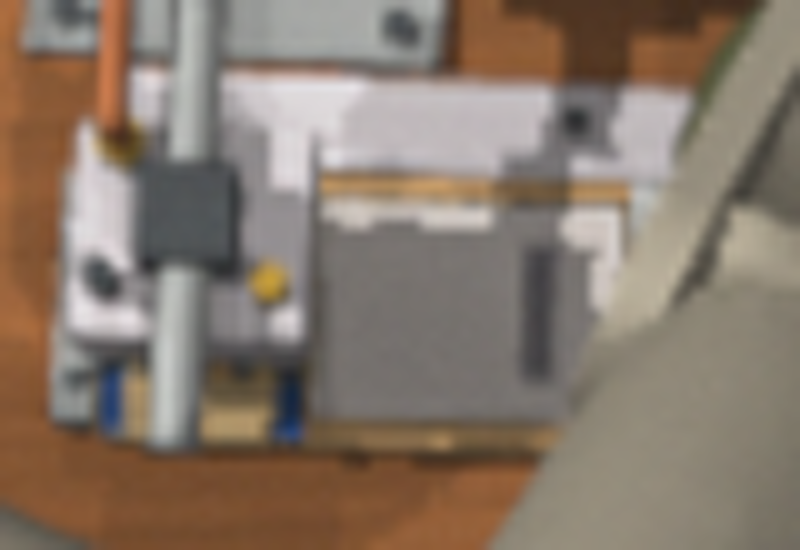

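The board is seated: blue strip against the stop (crop col 103), and the near-edge slope 0.032 matches the rail. I'll back off and hand in.

```bash
python3 - <<'E'
from h import *
robot.line_to([*pt(S,(-56,-282)),4],feed=120)
robot.line_to([*pt(S,(-80,-310)),60],feed=250);st("out")
im=robot.grab_frame("top");im2=robot.grab_frame("scene")
robot.hold(0.1);st("done")
robot.finish_job()
over(im,"top",[],205,140,80,55,10,"pics/u1.png");over(im2,"scene",[],190,160,80,60,10,"pics/u2.png")
E
```

```text
out 65.17 [ 543.9 -195.2   60.4] [-0.1  0.5  0.1] [-0.07 -0.09 -0.03] 0.7
done 65.38 [ 543.6 -194.6   58.9] [-0.3  0.5 -0.6] [-0.05 -0.08 -0.02] 0.2
the job is handed in; nothing more can be done
```

View pics/u1.png

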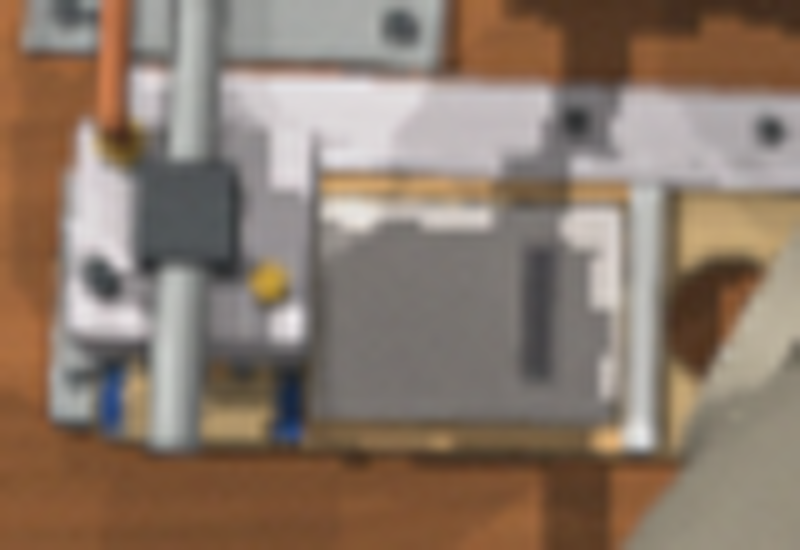

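View pics/u2.png

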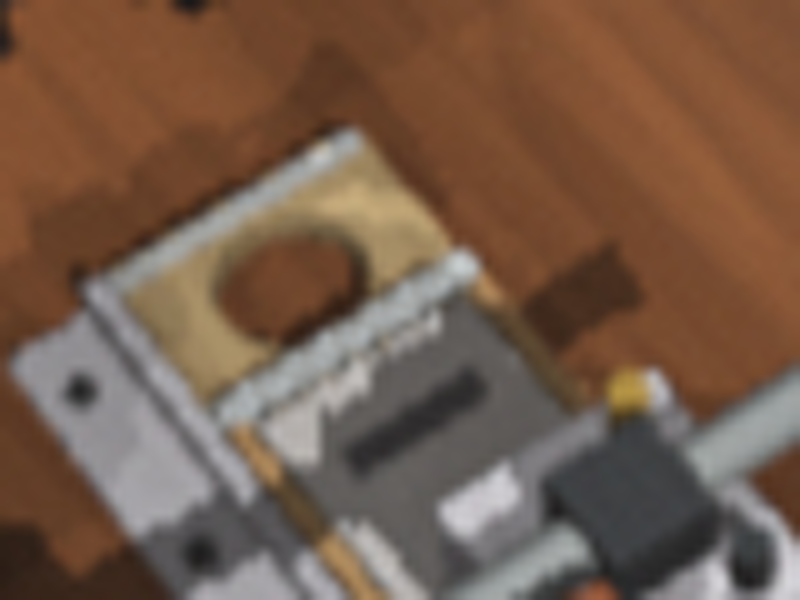

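The board is turned end for end and pushed home: blue end at the stop, long side along the rail, cover still in its pocket. I handed it in at 65.4 s. No verdict is reported, so success rests on the last two pictures and the contact forces.

**What I did:** I gripped the strip between the blue hole and the end face, drew the board out and turned it clockwise through half a turn. I then regripped at the white end and pushed it in, sliding it flat throughout. To square it, I drew it back about 3 mm by the white hole, pushed the long side again (15 N), and seated it against the stop from the white end (14 N). The highest force on the tool at any check was about 31 N, while pressing the white end to the rail. The arm ended clear of the board.

**Last checks:**
- **Rail:** no visible gap at the white end. The board's slope in the top view is about the same as the rail's, 0.032 against 0.031.
- **Stop:** no visible gap.
- **Hidden part:** the glue head hides part of the blue end, so I judge those gaps good only to about 1–2 mm.

**What went wrong or disagreed:**
- **Fingertip height:** the fingertips sat about 24 mm higher than the stated tool numbers imply. The first grip closed above the board on nothing; I corrected the height by touching the plank.
- **Station position:** my first estimate was about 4 mm too far in x, so I finished by contact force and by comparing edges in the pictures.
- **Jam on the stop:** the first side push left the blue end about 3–4 mm off the rail because its corner caught on the stop, hence the extra draw-back.

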